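# Close up the gluing corner

### The job

Close the gluing corner of the shoe bench for the night: take the spout sleeve off its hook and push it fully home over the dispenser's spout, and cover every pot on the bench with a lid of its own size taken from the rack, each lid seated level on its pot's rim. Set things down rather than dropping them, leave any lid that is not needed hanging where it is, and keep the heels, the last and the brush in their places.

Things in the scene. Friction and masses are not known exactly. Their poses are not given: they have to be found in the camera images.
- rack: fixed dark steel rack: level rail 600 mm long along its y, 225 mm above the bench, on two end posts, with five hooks at y = -240, -120, 0, 120, 240 mm pointing to its -x (towards the robot). Origin on the bench below the middle of the rail. To free an item: lift 22 to 30 mm (never over 35), then draw it along the rack's -x by its radius + 45 mm.
- hook_seat (a point): a point on the axis of the rack's first hook (y = -240 mm; the rest are alike) where items hang, 80 mm from the rail, 225 mm high. Each hook is an 8 mm round bar, level from the rail to 100 mm, its tip then rising by 16 mm and ending 111 mm from the rail. Items start within 6 mm of this distance.
- lid_large_a: first of two alike large ones: loose round aluminium lid: plate 100 mm across, 6 mm thick, with a plug 74 mm across reaching 10 mm below it (lowest 5 mm tapered). Origin: centre of the plate's underside; z up. Stirrup and grip tab on it: see lid_large_a_tab. Hangs level at the start, hook through the stirrup, its x along the rack's x; hook bar at about z = 49 mm. 0.12 to 0.21 kg.
- lid_large_b: second of two alike large ones: loose round aluminium lid: plate 100 mm across, 6 mm thick, with a plug 74 mm across reaching 10 mm below it (lowest 5 mm tapered). Origin: centre of the plate's underside; z up. Stirrup and grip tab on it: see lid_large_a_tab. Hangs level at the start, hook through the stirrup, its x along the rack's x; hook bar at about z = 49 mm. 0.12 to 0.21 kg.
- lid_small_a: first of two alike small ones: loose round aluminium lid: plate 80 mm across, 6 mm thick, with a plug 54 mm across reaching 10 mm below it (lowest 5 mm tapered). Origin: centre of the plate's underside; z up. Stirrup and grip tab on it: see lid_small_a_tab. Hangs level at the start, hook through the stirrup, its x along the rack's x; hook bar at about z = 49 mm. 0.12 to 0.21 kg.
- lid_small_b: second of two alike small ones: loose round aluminium lid: plate 80 mm across, 6 mm thick, with a plug 54 mm across reaching 10 mm below it (lowest 5 mm tapered). Origin: centre of the plate's underside; z up. Stirrup and grip tab on it: see lid_small_a_tab. Hangs level at the start, hook through the stirrup, its x along the rack's x; hook bar at about z = 49 mm. 0.12 to 0.21 kg.
- sleeve: loose rigid grey plastic spout sleeve: tube 44 mm outside, 34 mm inside, 60 mm long, open below, closed above by a 6 mm plate, then stirrup and grip tab (see sleeve_tab). Origin: centre of the lower open end; z up the tube. Hangs like the lids, its x along the rack's x, hook bar at about z = 108 mm. 0.09 to 0.16 kg.
- lid_large_a_tab (a point): middle of the lid_large_a's upright wooden grip tab, 81 mm above its origin on its z (lids a and b are alike); axes the same. Tab 14 mm thick along y (pinch from above), 26 mm along x, 46 mm high. It stands on the ridge of the stirrup, a loop of 8 mm steel wire in the y-z plane: legs at y = +-24 mm, ridge axis at z = 58 mm. Keep fingertips above z = 65 mm.
- lid_small_a_tab (a point): middle of the lid_small_a's upright wooden grip tab, 81 mm above its origin on its z (lids a and b are alike); axes the same. Tab 14 mm thick along y (pinch from above), 26 mm along x, 46 mm high. It stands on the ridge of the stirrup, a loop of 8 mm steel wire in the y-z plane: legs at y = +-24 mm, ridge axis at z = 58 mm. Keep fingertips above z = 65 mm.
- sleeve_tab (a point): middle of the sleeve's upright wooden grip tab, 141 mm above its origin on its z (lids a and b are alike); axes the same. Tab 14 mm thick along y (pinch from above), 26 mm along x, 46 mm high. It stands on the ridge of the stirrup, a loop of 8 mm steel wire in the y-z plane: legs at y = +-18 mm, ridge axis at z = 118 mm. Keep fingertips above z = 125 mm.
- pot_large_a: first large pot: loose grey open round pot, outside 92 mm, inside 82 mm across, 70 mm high, upright on the bench; origin at the centre of its underside, z up. 0.5 to 0.9 kg. In some starts it is absent.
- pot_large_a_rim (a point): centre of the mouth of pot_large_a, 70 mm above its underside; a seated lid's origin lies here (plate flat on the rim, plug inside with 4 mm play all round)
- pot_large_b: second large pot: loose grey open round pot, outside 92 mm, inside 82 mm across, 70 mm high, upright on the bench; origin at the centre of its underside, z up. 0.5 to 0.9 kg. In some starts it is absent.
- pot_large_b_rim (a point): centre of the mouth of pot_large_b, 70 mm above its underside; a seated lid's origin lies here (plate flat on the rim, plug inside with 4 mm play all round)
- pot_small_a: first small pot: loose grey open round pot, outside 72 mm, inside 62 mm across, 65 mm high, upright on the bench; origin at the centre of its underside, z up. 0.5 to 0.9 kg. In some starts it is absent.
- pot_small_a_rim (a point): centre of the mouth of pot_small_a, 65 mm above its underside; a seated lid's origin lies here (plate flat on the rim, plug inside with 4 mm play all round)
- pot_small_b: second small pot: loose grey open round pot, outside 72 mm, inside 62 mm across, 65 mm high, upright on the bench; origin at the centre of its underside, z up. 0.5 to 0.9 kg. In some starts it is absent.
- pot_small_b_rim (a point): centre of the mouth of pot_small_b, 65 mm above its underside; a seated lid's origin lies here (plate flat on the rim, plug inside with 4 mm play all round)
- dispenser: fixed white glue dispenser, a block 120 x 110 x 50 mm (x, y, z) with an upright round brass spout on the middle of its top; origin at the centre of its underside, z up
- spout_foot (a point): foot of the spout, at the middle of the dispenser's top, 50 mm above the bench. The spout is 28 mm across and 44 mm high, tapering to 14 mm over its top 12 mm. When the sleeve is fully home its lower end rests on the dispenser's top and its origin lies here.
- heel_a: loose black rubber heel block 60 x 55 x 22 mm under or near the rack; origin on its underside; a bystander, to be left in place
- heel_b: loose black rubber heel block like the other; origin on its underside; a bystander, to be left in place
- last: loose green plastic shoe last about 180 mm long, 90 mm high; origin on its underside; a bystander, to be left in place
- brush: loose brush lying on the bench; origin on its underside; a bystander, to be left in place
There are look-alikes about, which are no part of the job. Leave any blue or red look-alike of the pot_small_b alone.

How it is judged (in metres and radians):
At the end, for the whole second after the job is handed in: Sleeve home on the spout: 6 mm sideways, 4 mm in height, 0.06 rad. Each pot present is upright (0.06 rad) with a lid of its size on it: 7 mm off centre, 4 mm in height, 0.06 rad to the rim. Every lid is so seated or within 4 cm of where it hung. All slower than 0.02 m/s (horizontal distance between sleeve and spout_foot below 0.006 m and z of sleeve in the frame of spout_foot between -0.004 and 0.004 m and angle between each of sleeve, pot_large_a, pot_large_b, pot_small_a, pot_small_b's own z axis and vertical below 0.06 rad and ((horizontal distance between lid_large_a and pot_large_a_rim below 0.007 m and z of lid_large_a in the frame of pot_large_a_rim between -0.004 and 0.004 m and angle between the z axis of lid_large_a and the z axis of pot_large_a_rim, either way round below 0.06 rad) or (horizontal distance between lid_large_b and pot_large_a_rim below 0.007 m and z of lid_large_b in the frame of pot_large_a_rim between -0.004 and 0.004 m and angle between the z axis of lid_large_b and the z axis of pot_large_a_rim, either way round below 0.06 rad)) and ((horizontal distance between lid_large_a and pot_large_b_rim below 0.007 m and z of lid_large_a in the frame of pot_large_b_rim between -0.004 and 0.004 m and angle between the z axis of lid_large_a and the z axis of pot_large_b_rim, either way round below 0.06 rad) or (horizontal distance between lid_large_b and pot_large_b_rim below 0.007 m and z of lid_large_b in the frame of pot_large_b_rim between -0.004 and 0.004 m and angle between the z axis of lid_large_b and the z axis of pot_large_b_rim, either way round below 0.06 rad)) and ((horizontal distance between lid_large_a and pot_large_a_rim below 0.007 m and z of lid_large_a in the frame of pot_large_a_rim between -0.004 and 0.004 m and angle between the z axis of lid_large_a and the z axis of pot_large_a_rim, either way round below 0.06 rad) or (horizontal distance between lid_large_a and pot_large_b_rim below 0.007 m and z of lid_large_a in the frame of pot_large_b_rim between -0.004 and 0.004 m and angle between the z axis of lid_large_a and the z axis of pot_large_b_rim, either way round below 0.06 rad) or distance of lid_large_a from where it was at the start of the episode below 0.04 m) and ((horizontal distance between lid_large_b and pot_large_a_rim below 0.007 m and z of lid_large_b in the frame of pot_large_a_rim between -0.004 and 0.004 m and angle between the z axis of lid_large_b and the z axis of pot_large_a_rim, either way round below 0.06 rad) or (horizontal distance between lid_large_b and pot_large_b_rim below 0.007 m and z of lid_large_b in the frame of pot_large_b_rim between -0.004 and 0.004 m and angle between the z axis of lid_large_b and the z axis of pot_large_b_rim, either way round below 0.06 rad) or distance of lid_large_b from where it was at the start of the episode below 0.04 m) and ((horizontal distance between lid_small_a and pot_small_a_rim below 0.007 m and z of lid_small_a in the frame of pot_small_a_rim between -0.004 and 0.004 m and angle between the z axis of lid_small_a and the z axis of pot_small_a_rim, either way round below 0.06 rad) or (horizontal distance between lid_small_b and pot_small_a_rim below 0.007 m and z of lid_small_b in the frame of pot_small_a_rim between -0.004 and 0.004 m and angle between the z axis of lid_small_b and the z axis of pot_small_a_rim, either way round below 0.06 rad)) and ((horizontal distance between lid_small_a and pot_small_b_rim below 0.007 m and z of lid_small_a in the frame of pot_small_b_rim between -0.004 and 0.004 m and angle between the z axis of lid_small_a and the z axis of pot_small_b_rim, either way round below 0.06 rad) or (horizontal distance between lid_small_b and pot_small_b_rim below 0.007 m and z of lid_small_b in the frame of pot_small_b_rim between -0.004 and 0.004 m and angle between the z axis of lid_small_b and the z axis of pot_small_b_rim, either way round below 0.06 rad)) and ((horizontal distance between lid_small_a and pot_small_a_rim below 0.007 m and z of lid_small_a in the frame of pot_small_a_rim between -0.004 and 0.004 m and angle between the z axis of lid_small_a and the z axis of pot_small_a_rim, either way round below 0.06 rad) or (horizontal distance between lid_small_a and pot_small_b_rim below 0.007 m and z of lid_small_a in the frame of pot_small_b_rim between -0.004 and 0.004 m and angle between the z axis of lid_small_a and the z axis of pot_small_b_rim, either way round below 0.06 rad) or distance of lid_small_a from where it was at the start of the episode below 0.04 m) and ((horizontal distance between lid_small_b and pot_small_a_rim below 0.007 m and z of lid_small_b in the frame of pot_small_a_rim between -0.004 and 0.004 m and angle between the z axis of lid_small_b and the z axis of pot_small_a_rim, either way round below 0.06 rad) or (horizontal distance between lid_small_b and pot_small_b_rim below 0.007 m and z of lid_small_b in the frame of pot_small_b_rim between -0.004 and 0.004 m and angle between the z axis of lid_small_b and the z axis of pot_small_b_rim, either way round below 0.06 rad) or distance of lid_small_b from where it was at the start of the episode below 0.04 m) and linear speed of each of pot_large_a, pot_large_b, pot_small_a, pot_small_b, lid_large_a, lid_large_b, lid_small_a, lid_small_b, sleeve below 0.02 m/s); the robot touches nothing.
It fails at once if a lid or the sleeve is let fall (faster than 1 m/s while out of the fingers) ((linear speed of lid_large_a above 1 m/s and contact force between the fingers and lid_large_a below 0.1 N) or (linear speed of lid_large_b above 1 m/s and contact force between the fingers and lid_large_b below 0.1 N) or (linear speed of lid_small_a above 1 m/s and contact force between the fingers and lid_small_a below 0.1 N) or (linear speed of lid_small_b above 1 m/s and contact force between the fingers and lid_small_b below 0.1 N) or (linear speed of sleeve above 1 m/s and contact force between the fingers and sleeve below 0.1 N)).
It fails at once if a pot is tipped over (angle between any of pot_large_a, pot_large_b, pot_small_a, pot_small_b's own z axis and vertical above 0.5 rad).
It fails at once if a heel, the last or the brush is pushed more than 5 cm from its place (distance of any of heel_a, heel_b, last, brush from where it was at the start of the episode above 0.05 m).
Of pot_large_a, pot_large_b, pot_small_a, pot_small_b only 3 to 4 are there at a start; the rules pass over those that are not, and their reading is None.
At some moment in a run one of pot_large_a, pot_large_b, pot_small_a, pot_small_b may be knocked a few centimetres aside while the robot is not near it.
It also fails if it takes over 210 s, if anything falls off the work surface, if the arm or the gripper's body presses on something with over 40 N, if the wrist force passes 120 N, or if a joint passes its speed limit or range.

### The arm

A 6-joint arm with a two-finger parallel gripper is mounted at the origin on the work surface. World frame = base frame: x ahead of the robot, y to its left, z up, the work surface at z = 0. Lengths are in m, angles in degrees, forces in N, time in s.
With the tool pointing down it reaches from about 0.3 to 0.75 m from the base axis. Payload 8.5 kg.
Tool frame: the origin (TCP) lies at the very end of the fingers, on their centre line; the grasp point (between the pads) lies grasp_offset behind it (grasp_offset is the distance from the TCP to the grasp point, in m); x points along the fingers, z is the direction in which the jaws open and shut, and the axes are right-handed (so a half turn about x gives the same grasp; the last joint's range is limited). The gripper opens to 85 mm and grips with 20 to 120 N. Pads are 22 mm wide; open, the fingers measure 114 mm over their backs; the gripper's body (76 mm by 85 mm) begins 54 mm behind the grasp point. The pads swing forward as they close: fully open they stand 13 mm farther back than shut.
Start: joints at [-81.721, 21.807, 74.336, -0, 83.858, -12.336], TCP at [0.194, -0.515, 0.231] pointing down, gripper open.
Joint ranges: [-178.18, 178.18], [-50.72, 133.34], [12.68, 142.11], [-81.47, 261.47], [9.98, 163.14], [-165.26, 165.26]. Speed limits (degrees/s): [136.94, 136.94, 180, 180, 180, 180].

### API

Orientations are given as a 3x3 rotation matrix whose columns are the frame's x, y, z axes.
In Python, from rig import observe, get_image, close_job, recognise, grasp_offset gives the robot as it stands.
- The arm moves only by the tool drive_tool, never from a script. Its argument "targets" is a list that holds one entry, the list of rows, each a list of 7 numbers: the shift along the tool's x, y, z in units of 50 mm (1.0 is 50 mm), then the turn, a rotation vector about the tool's x, y, z in rad, then the opening, from -1 (shut) to 1 (fully open), so that 0 is half open. A call has 1 to 5 rows; each row shifts and turns the commanded pose from where the row before left it, along the tool's axes as they then stand; what a row does not reach is not made up. A row lasts 1/10 s, in which the tool goes at most 50 mm and 8.59 degrees, less where a joint would pass 70% of its speed; a pose out of reach is approached as far as the arm can. A call is refused whole if a number of a shift passes 1 or a number of a turn 0.15, either way. A call with a gripper value outside its range is refused whole. The fingers move at their own pace and stop on an object; "force" is the grip in N (left out, the last holds). Time passes only in rows, so rows that do not move let the fingers close. It gives the time, the measured TCP pose, the force and the opening at its end, in the units of the state.
- observe(): the state, without advancing time (a new reading comes with each control period).
- get_image(name): name is "scene" or "top" or "wrist"; returns a dict with "image" (420x560x3 uint8, red, green, blue), "fx", "fy", "cx", "cy" (pixels), "rvec" (rotation vector, rad) and "tvec" (3), from world to camera coordinates, as OpenCV has them. Camera axes: x right, y down, z forward; pixel columns grow to the right and rows downward; lengths in m; the calibration is good to about 2 mm. A picture is of the moment at which its call begins. There is no depth.
- close_job(): hands the job in, once; it reports no verdict.
Trained networks look in a picture, given as the dict that the camera call returned (one of the last four; its "shot" number tells which), for a name from the list of things; names that differ only in an ending like _2 or _b are one class to them, and where a whole thing is asked for, a point or a joint stands for the part that bears it (a point fixed in the world has none). Each returns a list of dicts, best first, with "p" (0 to 1); they miss things now and then, are a little off and sometimes report something else, mostly with a low value. They report only what shows in the picture. A call takes as long as a camera call. They do not tell look-alikes from the thing itself.
- recognise(label, picture): "at" ([column, row] as shares, 0 to 1, of the picture: columns of its width, rows of its height, amid what is visible of it).
The state is a dict: "time_s": time; "q": joint angles; "qvel": joint speeds; "joint_efforts": joint torques, N m; "position": TCP position; "tool_rot": TCP orientation; "ft_force": force on the tool from outside, world axes, zero at the start; "wrist_torque": the same for the moment, N m; "grip_width": finger opening in m.
Only numpy, scipy, OpenCV 4.12 (cv2) and the standard library are available. Lean on these libraries where they do the work, as an engineer would, in place of code of your own. Each camera call takes 0.05 s, during which the arm holds its last target.

## Working session

There is one attempt and no reset: what is moved stays moved. The work goes in short steps, Python scripts to look and compute and a tool call to move; the robot and the scene stay as the last step left them, time stands still between calls to the robot, and variables do not carry over. Pictures are saved under pics/ and viewed, and the job is handed in when it is done.

Besides the shell and the picture viewer there is one more tool, called by a JSON object that holds its "fn" and its "kwargs". drive_tool: Moves the arm, as the interface text tells. Its arguments: {"type":"object","properties":{"targets":{"type":"array"},"force":{"type":"number"}},"required":["targets"]}

```bash
ls; mkdir -p pics; cat > h.py <<'E'
import numpy as np,cv2
from rig import *
def snap(n,fn=None):
    p=get_image(n)
    if fn: cv2.imwrite('pics/'+fn+'.png',cv2.cvtColor(p['image'],cv2.COLOR_RGB2BGR))
    return p
def ray(p,uv):
    R=cv2.Rodrigues(np.array(p['rvec'],float))[0];t=np.array(p['tvec'],float).ravel()
    d=R.T@np.array([(uv[0]-p['cx'])/p['fx'],(uv[1]-p['cy'])/p['fy'],1.]);return -R.T@t,d
def onz(p,uv,z):
    o,d=ray(p,uv);return o+d*(z-o[2])/d[2]
def proj(p,X):
    X=np.atleast_2d(np.array(X,float))
    K=np.array([[p['fx'],0,p['cx']],[0,p['fy'],p['cy']],[0,0,1.]])
    return cv2.projectPoints(X,np.array(p['rvec'],float),np.array(p['tvec'],float),K,None)[0].reshape(-1,2)
def rec(l,p):
    return [(round(r['p'],2),np.array(r['at'])*[560,420]) for r in recognise(l,p)]
E
python3 - <<'E'
from h import *
np.set_printoptions(precision=4,suppress=True)
o=observe();print(o,grasp_offset)
t=snap('top','top0');s=snap('scene','scene0');w=snap('wrist','wrist0')
for n,p in(('top',t),('scene',s),('wrist',w)):
    print(n,ray(p,(280,210)),p['fx'])
for l in ['pot_large_a','pot_small_a','lid_large_a','lid_small_a','sleeve','dispenser','spout_foot','rack','hook_seat','lid_large_a_tab','lid_small_a_tab','sleeve_tab','pot_small_a_rim','pot_large_a_rim','heel_a','last','brush']:
    print(l,'TOP',[(a,b.round(1).tolist()) for a,b in rec(l,t)],'SC',[(a,b.round(1).tolist()) for a,b in rec(l,s)])
E
```

```text
pics
{'time_s': 0.0, 'q': array([-81.7226,  21.8408,  74.3838,  -0.0013,  83.8589, -12.3354]), 'qvel': array([ 0.0057,  0.0166, -0.0417, -0.0235,  0.048 , -0.0934]), 'joint_efforts': array([  0.0002, -44.8459, -23.1275,  -0.0002,   0.0049,   0.    ]), 'position': array([ 0.1936, -0.5145,  0.2307]), 'tool_rot': array([[-0.0002,  0.936 ,  0.3521],
       [ 0.0014,  0.3521, -0.936 ],
       [-1.    ,  0.0003, -0.0014]]), 'ft_force': array([-0.6224,  0.4698,  1.0533]), 'wrist_torque': array([-0.0076, -0.0122, -0.0054]), 'grip_width': 0.08515986270963066} 0.0187
top (array([0.3731, 0.0269, 1.5692]), array([ 0.0868,  0.0022, -0.9962])) 528.4082255342216
scene (array([1.0391, 0.6931, 1.1797]), array([-0.4027, -0.5089, -0.7609])) 392.76381885764584
wrist (array([ 0.2644, -0.4887,  0.3743]), array([-0.2958, -0.1031, -0.9498])) 315.24348722135926
pot_large_a TOP [(0.66, [164.2, 230.0]), (0.58, [290.3, 235.0]), (0.44, [290.6, 160.5]), (0.39, [122.2, 177.5])] SC [(0.82, [293.0, 221.6])]
pot_small_a TOP [(0.85, [413.5, 230.2]), (0.84, [166.2, 235.8]), (0.7, [407.1, 274.1]), (0.69, [289.4, 158.4])
[... 896 characters left out ...]
])] SC [(0.92, [211.3, 179.5])]
lid_small_a_tab TOP [(0.92, [289.5, 160.5])] SC [(0.6, [247.7, 223.0])]
sleeve_tab TOP [(0.87, [337.4, 164.7]), (0.64, [122.3, 176.3])] SC [(0.61, [227.9, 203.5]), (0.53, [361.7, 289.9])]
pot_small_a_rim TOP [(0.86, [164.0, 232.4])] SC [(0.72, [365.3, 288.4]), (0.6, [259.8, 196.9])]
pot_large_a_rim TOP [] SC []
heel_a TOP [(0.88, [264.4, 173.7]), (0.58, [326.4, 177.5])] SC [(0.7, [234.8, 171.2]), (0.64, [257.6, 198.6]), (0.56, [270.6, 270.0]), (0.49, [237.6, 234.5])]
last TOP [(0.84, [123.2, 177.8]), (0.41, [291.8, 159.1])] SC [(0.62, [357.6, 353.6])]
brush TOP [(0.91, [452.4, 177.4]), (0.37, [243.8, 162.2])] SC [(0.58, [245.2, 221.7]), (0.56, [178.2, 182.7])]
```

View pics/top0.png

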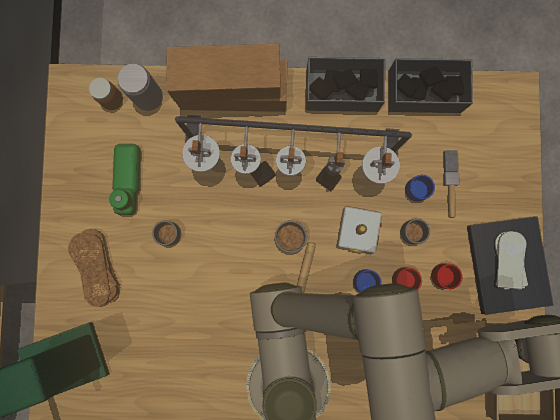

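View pics/scene0.png

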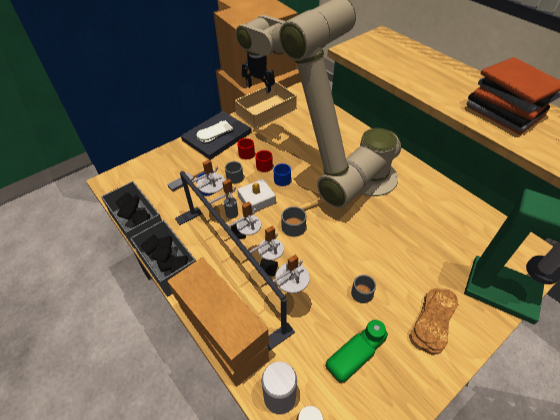

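View pics/wrist0.png

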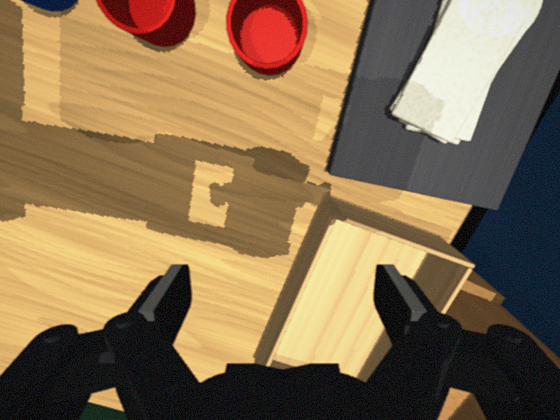

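```bash
python3 - <<'E'
import cv2
i=cv2.imread('pics/top0.png')
cv2.imwrite('pics/top0z.png',cv2.resize(i[100:260,150:450],None,fx=2.66,fy=2.66,interpolation=cv2.INTER_CUBIC))
E
python3 - <<'E'
from h import *
np.set_printoptions(precision=3,suppress=True)
t=snap('top')
for n,uv,z in [('railL',(180,119),.225),('railR',(410,135),.225),('potL',(291,235.5),.07),('potS1',(167,232),.065),('potS2',(414.5,230.5),.065),('spouttop',(361,229),.094),
 ('l1',(201,153),.18),('s1',(246,158),.18),('s2',(290.5,160),.18),('l2',(380.5,164),.18)]:
    print(n,onz(t,uv,z))
E
```

```text
railL [0.723 0.293 0.225]
railR [ 0.691 -0.303  0.225]
potL [ 0.432 -0.002  0.07 ]
potS1 [0.436 0.351 0.065]
potS2 [ 0.452 -0.354  0.065]
spouttop [ 0.452 -0.197  0.094]
l1 [0.643 0.243 0.18 ]
s1 [0.632 0.123 0.18 ]
s2 [0.628 0.004 0.18 ]
l2 [ 0.621 -0.235  0.18 ]
```

View pics/top0z.png

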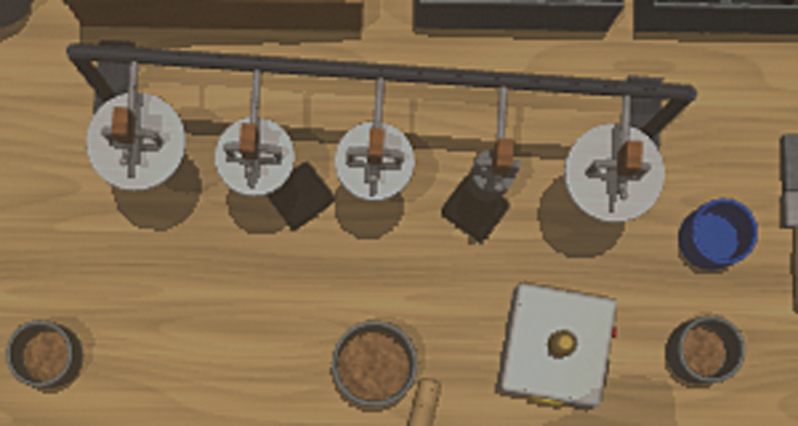

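```bash
cat >> h.py <<'E'
from scipy.spatial.transform import Rotation as Ro
def hdg(R): return np.degrees(np.arctan2(R[1,1],R[0,1]))
def Rdown(h):
    h=np.radians(h);y=np.array([np.cos(h),np.sin(h),0]);x=np.array([0,0,-1.]);return np.c_[x,y,np.cross(x,y)]
def plan(wps,g=1,vmax=.8):
    """wps: list of (x,y,z,heading[,vmax])"""
    o=observe();P=np.array(o['position']);R=np.array(o['tool_rot'])
    np.set_printoptions(precision=4,suppress=True)
    print('t',round(o['time_s'],2),'at',P,'h',round(hdg(R),2),'grip',round(o['grip_width'],4),'F',o['ft_force'])
    rows=[]
    for w in wps:
        T=Rdown(w[3]);v=w[4] if len(w)>4 else vmax
        dP=np.array(w[:3])-P;rv=Ro.from_matrix(R.T@T).as_rotvec()
        n=max(1,int(np.ceil(np.linalg.norm(dP)/.05/v-.02)),int(np.ceil(np.abs(rv).max()/.148)))
        for i in range(n):
            s=R.T@(np.array(w[:3])-P)/(n-i)/.05;r=Ro.from_matrix(R.T@T).as_rotvec()/(n-i)
            s=s.round(3);r=r.round(3)
            rows.append([float(a) for a in [*s,*r,g]])
            P=P+R@s*.05;R=R@Ro.from_rotvec(r).as_matrix()
    rows=[[0.0 if a==0 else a for a in r] for r in rows]
    for k in range(0,len(rows),5): print(str([rows[k:k+5]]).replace(' ',''))
    print('end',P,hdg(R))
E
python3 -c "
from h import *
plan([(.36,-.40,.40,-3),(.42,-.2,.42,-3)])"
```

```text
t 1.9 at [ 0.1936 -0.5148  0.2313] h 20.62 grip 0.0855 F [ 0.6286 -0.3901  0.2235]
[[[-0.482,0.56,-0.14,0.059,0.0,0.0,1.0],[-0.482,0.551,-0.172,0.059,0.0,0.0,1.0],[-0.482,0.54,-0.205,0.059,0.0,0.0,1.0],[-0.482,0.527,-0.236,0.059,0.0,0.0,1.0],[-0.482,0.512,-0.267,0.059,0.0,0.0,1.0]]]
[[[-0.482,0.496,-0.296,0.059,0.0,0.0,1.0],[-0.482,0.478,-0.325,0.058,0.0,0.0,1.0],[-0.067,0.165,-0.676,0.0,0.0,0.0,1.0],[-0.067,0.165,-0.676,0.0,0.0,0.0,1.0],[-0.066,0.165,-0.676,0.0,0.0,0.0,1.0]]]
[[[-0.067,0.165,-0.676,0.0,0.0,0.0,1.0],[-0.066,0.165,-0.676,0.0,0.0,0.0,1.0],[-0.067,0.164,-0.677,0.0,0.0,0.0,1.0]]]
end [ 0.42 -0.2   0.42] -2.9906326169923942
```

{"fn": "drive_tool", "kwargs": {"targets": [[[-0.48, 0.56, -0.14, 0.059, 0, 0, 1], [-0.48, 0.55, -0.17, 0.059, 0, 0, 1], [-0.48, 0.54, -0.2, 0.059, 0, 0, 1], [-0.48, 0.53, -0.24, 0.059, 0, 0, 1], [-0.48, 0.51, -0.27, 0.059, 0, 0, 1]]]}}

```text
time_s: 2.4
position: [0.3133, -0.4318, 0.3524]
tool_rot: [[0.0, 0.998, 0.062], [-0.0, 0.062, -0.998], [-1.0, 0.0, 0.0]]
ft_force: [0.3, -0.6, 0.4]
grip_width: 0.0856
```

{"fn": "drive_tool", "kwargs": {"targets": [[[-0.48, 0.5, -0.3, 0.059, 0, 0, 1], [-0.48, 0.48, -0.32, 0.058, 0, 0, 1], [-0.07, 0.16, -0.68, 0, 0, 0, 1], [-0.07, 0.16, -0.68, 0, 0, 0, 1], [-0.07, 0.16, -0.68, 0, 0, 0, 1]]]}}

```text
time_s: 2.9
position: [0.3899, -0.2981, 0.41]
tool_rot: [[0.0, 0.999, -0.052], [-0.0, -0.052, -0.999], [-1.0, 0.0, 0.0]]
ft_force: [0.7, 0.2, 0.0]
grip_width: 0.0856
```

{"fn": "drive_tool", "kwargs": {"targets": [[[-0.07, 0.16, -0.68, 0, 0, 0, 1], [-0.07, 0.16, -0.68, 0, 0, 0, 1], [-0.07, 0.16, -0.68, 0, 0, 0, 1], [0, 0, 0, 0, 0, 0, 1], [0, 0, 0, 0, 0, 0, 1]]]}}

```text
time_s: 3.4
position: [0.419, -0.1984, 0.4205]
tool_rot: [[0.0, 0.999, -0.051], [-0.0, -0.051, -0.999], [-1.0, 0.0, 0.0]]
ft_force: [-0.3, -1.3, 0.3]
grip_width: 0.0856
```

```bash
python3 - <<'E'
from h import *
import pickle
p=snap('wrist','w1'); t=snap('top','top1')
pickle.dump(p,open('w1.pkl','wb'))
plan([(.42,.15,.42,-3)])
E
```

```text
t 3.5 at [ 0.4188 -0.1995  0.42  ] h -3.03 grip 0.0857 F [-0.2171 -0.5599 -0.5321]
[[[0.0,-0.038,-0.776,0.0,0.0,0.0,1.0],[0.0,-0.038,-0.776,0.0,0.0,0.0,1.0],[0.0,-0.039,-0.776,0.0,0.0,0.0,1.0],[0.0,-0.038,-0.775,0.0,0.0,0.0,1.0],[0.0,-0.039,-0.776,0.0,0.0,0.0,1.0]]]
[[[0.0,-0.038,-0.775,0.0,0.0,0.0,1.0],[0.001,-0.039,-0.776,0.0,0.0,0.0,1.0],[0.0,-0.038,-0.775,0.0,0.0,0.0,1.0],[0.001,-0.039,-0.776,-0.001,0.0,0.001,1.0]]]
end [0.42 0.15 0.42] -2.9758028005841544
```

View pics/w1.png

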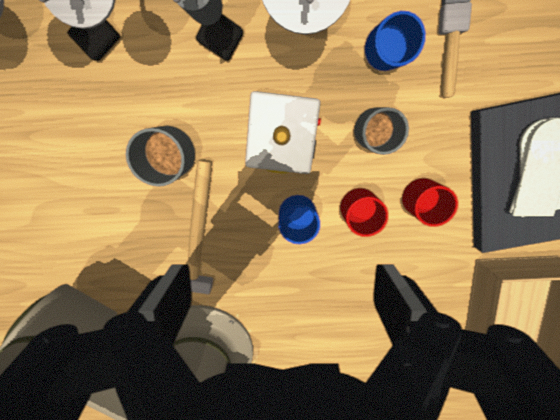

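View pics/top1.png

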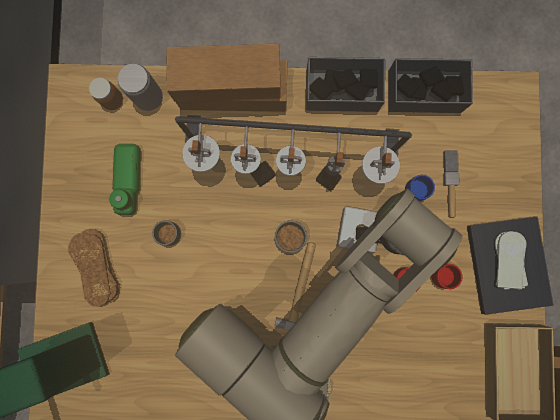

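```bash
cat >> h.py <<'E'
def circ(c,r,n=120):
    a=np.linspace(0,2*np.pi,n,endpoint=False);return np.c_[c[0]+r*np.cos(a),c[1]+r*np.sin(a),np.full(n,c[2])]
def fitcirc(p,xy,specs,rad=.014,mask=None):
    """specs: list of (r,z,sign); sign +1 = brighter outside"""
    g=cv2.GaussianBlur(cv2.cvtColor(p['image'],cv2.COLOR_RGB2GRAY).astype(np.float32),(0,0),0.9)
    def samp(X):
        q=proj(p,X).astype(np.float32);return cv2.remap(g,q[:,0][None],q[:,1][None],cv2.INTER_LINEAR)[0]
    def score(c):
        s=0
        for r,z,sg in specs:
            d=samp(circ((*c,z),r+.0025))-samp(circ((*c,z),r-.0025))
            s+=np.mean(np.clip(sg*d,-20,60))
        return s
    best=np.array(xy,float)
    for R,st in((rad,.002),(.003,.0005)):
        g0=np.arange(-R,R+st/2,st)
        cs=[best+(a,b) for a in g0 for b in g0]
        ss=[score(c) for c in cs];best=cs[int(np.argmax(ss))];m=max(ss)
    return best,m
E
python3 - <<'E'
from h import *
import pickle
np.set_printoptions(precision=4,suppress=True)
w=pickle.load(open('w1.pkl','rb'))
t=snap('top')
for n,uv,z,r in [('L',(160,156),.07,.046),('S2',(381,130),.065,.036)]:
    a=onz(w,uv,z);print(n,a,fitcirc(w,a[:2],[(r,z,1),(r-.005,z,-1)]),fitcirc(w,a[:2],[(r,z,1)]))
a=onz(w,(282,134),.094);print('sp',a)
for n,uv,z,r in [('L',(291,235.5),.07,.046),('S1',(167,232),.065,.036)]:
    a=onz(t,uv,z);print('top',n,a,fitcirc(t,a[:2],[(r,z,1),(r-.005,z,-1)]),fitcirc(t,a[:2],[(r,z,1)]))
i=cv2.resize(w['image'][80:200,110:430],None,fx=2.5,fy=2.5,interpolation=cv2.INTER_CUBIC)
cv2.imwrite('pics/w1z.png',i[:,:,::-1])
E
```

```text
L [ 0.4305 -0.0093  0.07  ] (array([ 0.4305, -0.0068]), np.float32(54.017715)) (array([ 0.4305, -0.0073]), np.float32(39.646004))
S2 [ 0.4523 -0.3544  0.065 ] (array([ 0.4513, -0.3544]), np.float32(58.35521)) (array([ 0.4518, -0.3499]), np.float32(47.729126))
sp [ 0.4563 -0.2017  0.094 ]
top L [ 0.4317 -0.0022  0.07  ] (array([0.4237, 0.0013]), np.float32(25.161108)) (array([0.4247, 0.0013]), np.float32(26.91174))
top S1 [0.4357 0.3509 0.065 ] (array([0.4312, 0.3499]), np.float32(27.910036)) (array([0.4302, 0.3484]), np.float32(25.537275))
```

View pics/w1z.png

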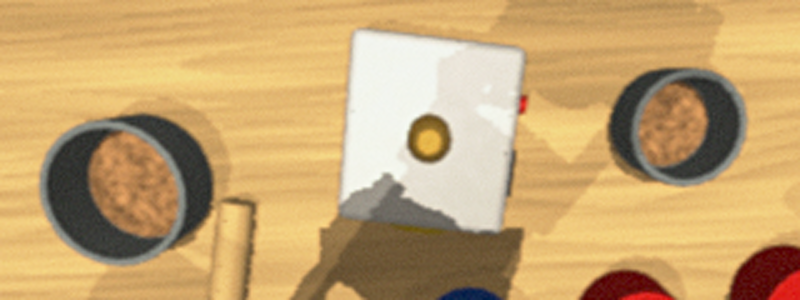

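```bash
python3 - <<'E'
from h import *
import pickle
np.set_printoptions(precision=4,suppress=True)
w=pickle.load(open('w1.pkl','rb'))
vis=cv2.resize(w['image'],None,fx=4,fy=4,interpolation=cv2.INTER_CUBIC)
def dr(X,c=(0,255,0)):
    q=((proj(w,X)+.5)*4-.5)
    for a in q: cv2.circle(vis,tuple(int(v) for v in a.round()),1,c,-1)
for n,uv,z,r in [('L',(155.6,156.8),.07,.046),('S2',(385.2,130.8),.065,.036)]:
    a=onz(w,uv,z);f=fitcirc(w,a[:2],[(r-.005,z,1)]);f2=fitcirc(w,a[:2],[(r-.005,z,1),(r,z,1)]);print(n,a,f,f2)
    dr(circ((*f[0],z),r));dr(circ((*f[0],z),r-.005),(255,0,0))
f=fitcirc(w,(.4563,-.2017),[(.014,.082,1),(.007,.094,-1)],.01);print(f)
dr(circ((*f[0],.05),.014));dr(circ((*f[0],.094),.007),(255,0,0));dr(circ((*f[0],.082),.014),(0,0,255))
i=vis[360:740,480:1680]
cv2.imwrite('pics/w1zz.png',cv2.resize(i[:,:,::-1],(800,253)))
cv2.imwrite('pics/w1za.png',i[:,:400,::-1]);cv2.imwrite('pics/w1zb.png',i[:,500:,::-1])
E
```

```text
L [ 0.4296 -0.0022  0.07  ] (array([0.4276, 0.0028]), np.float32(40.085262)) (array([ 0.4286, -0.0002]), np.float32(60.399094))
S2 [ 0.4507 -0.3609  0.065 ] (array([ 0.4497, -0.3634]), np.float32(38.036243)) (array([ 0.4507, -0.3599]), np.float32(63.043858))
(array([ 0.4523, -0.2007]), np.float32(120.0))
```

View pics/w1za.png

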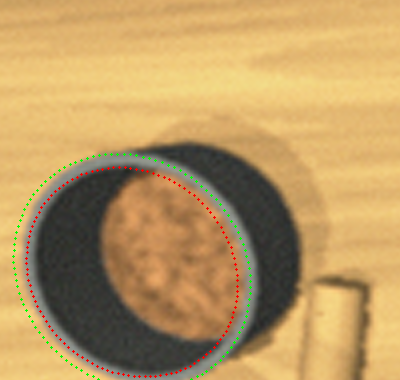

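View pics/w1zb.png

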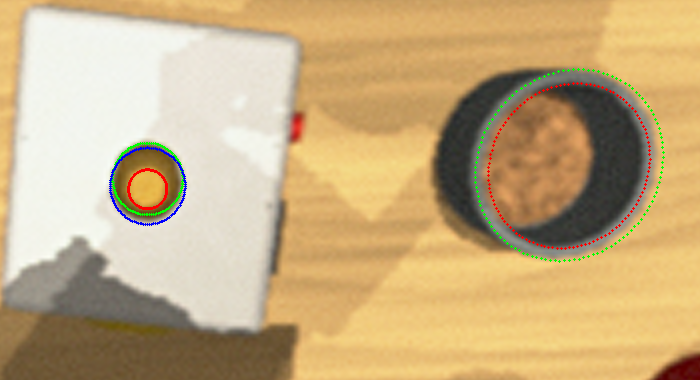

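```bash
python3 -c "
from h import *
plan([(.42,.30,.36,-3.1)])"
```

```text
t 3.55 at [ 0.4188 -0.1996  0.42  ] h -3.06 grip 0.0856 F [ 0.5212  0.087  -0.4444]
[[[0.093,-0.039,-0.768,0.0,0.0,0.0,1.0],[0.092,-0.039,-0.768,0.0,0.0,0.0,1.0],[0.093,-0.039,-0.768,0.0,0.0,0.0,1.0],[0.092,-0.039,-0.768,0.0,0.0,0.0,1.0],[0.093,-0.039,-0.768,0.0,0.0,0.0,1.0]]]
[[[0.092,-0.039,-0.767,0.0,0.0,0.0,1.0],[0.093,-0.039,-0.768,0.0,0.0,0.0,1.0],[0.092,-0.039,-0.767,0.0,0.0,0.0,1.0],[0.093,-0.039,-0.768,0.0,0.0,0.0,1.0],[0.092,-0.039,-0.767,0.0,0.0,0.0,1.0]]]
[[[0.093,-0.039,-0.768,0.0,0.0,0.0,1.0],[0.092,-0.04,-0.767,0.0,0.0,0.0,1.0],[0.093,-0.039,-0.768,0.001,0.0,0.001,1.0]]]
end [0.42 0.3  0.36] -3.1184862783303946
```

{"fn": "drive_tool", "kwargs": {"targets": [[[0.09, -0.04, -0.77, 0, 0, 0, 1], [0.09, -0.04, -0.77, 0, 0, 0, 1], [0.09, -0.04, -0.77, 0, 0, 0, 1], [0.09, -0.04, -0.77, 0, 0, 0, 1], [0.09, -0.04, -0.77, 0, 0, 0, 1]]]}}

```text
time_s: 4.05
position: [0.4189, -0.0055, 0.3974]
tool_rot: [[-0.0, 0.999, -0.054], [0.0, -0.054, -0.999], [-1.0, -0.0, -0.0]]
ft_force: [0.4, 0.0, -0.1]
grip_width: 0.0854
```

{"fn": "drive_tool", "kwargs": {"targets": [[[0.09, -0.04, -0.77, 0, 0, 0, 1], [0.09, -0.04, -0.77, 0, 0, 0, 1], [0.09, -0.04, -0.77, 0, 0, 0, 1], [0.09, -0.04, -0.77, 0, 0, 0, 1], [0.09, -0.04, -0.77, 0, 0, 0, 1]]]}}

```text
time_s: 4.55
position: [0.4193, 0.1876, 0.3749]
tool_rot: [[-0.0, 0.999, -0.054], [-0.0, -0.054, -0.999], [-1.0, -0.0, 0.0]]
ft_force: [0.6, -1.8, -0.9]
grip_width: 0.0852
```

{"fn": "drive_tool", "kwargs": {"targets": [[[0.09, -0.04, -0.77, 0, 0, 0, 1], [0.09, -0.04, -0.77, 0, 0, 0, 1], [0.09, -0.04, -0.77, 0, 0, 0, 1], [0, 0, 0, 0, 0, 0, 1], [0, 0, 0, 0, 0, 0, 1]]]}}

```text
time_s: 5.05
position: [0.4195, 0.3022, 0.3612]
tool_rot: [[-0.001, 0.999, -0.052], [-0.001, -0.052, -0.999], [-1.0, -0.001, 0.001]]
ft_force: [-1.2, 0.2, 0.4]
grip_width: 0.0852
```

```bash
python3 - <<'E'
from h import *
import pickle
p=snap('wrist','w2')
pickle.dump(p,open('w2.pkl','wb'))
for l in ['pot_small_a','lid_small_a','lid_large_a','sleeve']: print(l,rec(l,p))
plan([(.54,.15,.44,-3.1)])
E
```

```text
pot_small_a [(0.85, array([239.12, 155.61]))]
lid_small_a []
lid_large_a []
sleeve []
t 5.3 at [0.4194 0.3014 0.3622] h -3.09 grip 0.0857 F [ 0.122  -0.6723  0.0121]
[[[-0.259,0.429,0.482,0.0,0.0,0.0,1.0],[-0.259,0.429,0.482,0.0,0.0,0.0,1.0],[-0.259,0.428,0.482,0.0,0.0,0.0,1.0],[-0.26,0.429,0.482,0.0,0.0,0.0,1.0],[-0.259,0.428,0.482,0.0,0.0,0.0,1.0]]]
[[[-0.26,0.429,0.482,0.0,0.0,-0.001,1.0]]]
end [0.54 0.15 0.44] -3.0909625319988594
```

View pics/w2.png

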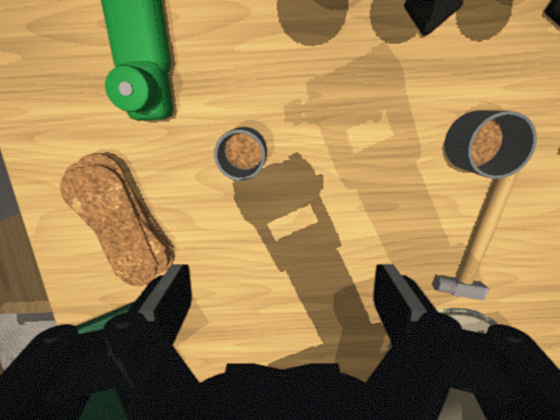

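```bash
cat >> h.py <<'E'
def potfit(p,c,z,r,fn=None):
    f,m=fitcirc(p,c,[(r-.005,z,1),(r,z,1)])
    if fn:
        q=proj(p,(*f,z))[0];K=6;h=50
        x0,y0=int(np.clip(q[0]-h,0,460)),int(np.clip(q[1]-h,0,320))
        v=cv2.resize(p['image'][y0:y0+100,x0:x0+100],None,fx=K,fy=K,interpolation=cv2.INTER_CUBIC)
        for rr,col in((r,(0,255,0)),(r-.005,(255,0,0))):
            for a in (proj(p,circ((*f,z),rr))-[x0,y0]+.5)*K-.5: cv2.circle(v,tuple(int(b) for b in a.round()),1,col,-1)
        cv2.imwrite('pics/'+fn+'.png',v[:,:,::-1])
    return f,m
E
python3 - <<'E'
from h import *
import pickle
np.set_printoptions(precision=4,suppress=True)
w=pickle.load(open('w2.pkl','rb'));w1=pickle.load(open('w1.pkl','rb'))
print(onz(w,(240,154),.065),potfit(w,onz(w,(240,154),.065)[:2],.065,.036,'s1'))
print(potfit(w,(.4286,0),.07,.046,'L2'))
print(potfit(w1,(.4286,0),.07,.046,'L1'))
print(potfit(w1,(.4507,-.36),.065,.036,'S21'))
a=[cv2.imread(f'pics/{k}.png') for k in('s1','L2','L1','S21')]
cv2.imwrite('pics/mos.png',cv2.resize(np.vstack([np.hstack(a[:2]),np.hstack(a[2:])]),(600,600)))
E
```

```text
[0.4348 0.3583 0.065 ] (array([0.4358, 0.3573]), np.float32(67.898056))
(array([0.4281, 0.    ]), np.float32(62.451378))
(array([ 0.4286, -0.0005]), np.float32(60.420982))
(array([ 0.4507, -0.36  ]), np.float32(63.031532))
```

View pics/mos.png

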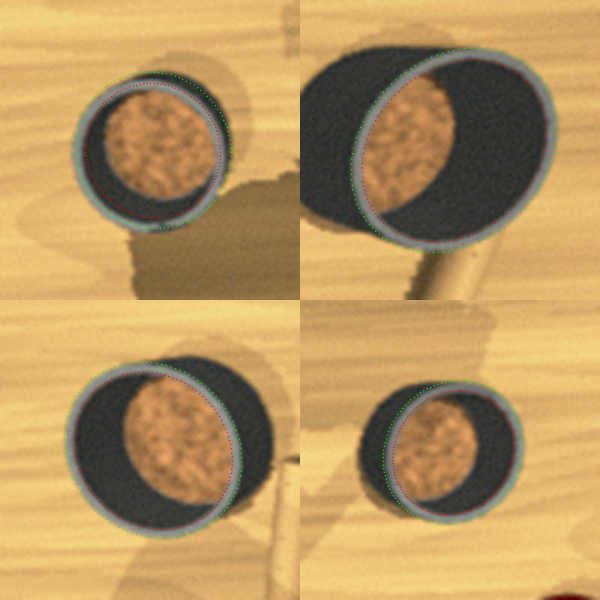

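{"fn": "drive_tool", "kwargs": {"targets": [[[-0.26, 0.43, 0.48, 0, 0, 0, 1], [-0.26, 0.43, 0.48, 0, 0, 0, 1], [-0.26, 0.43, 0.48, 0, 0, 0, 1], [-0.26, 0.43, 0.48, 0, 0, 0, 1], [-0.26, 0.43, 0.48, 0, 0, 0, 1]]]}}

```text
time_s: 5.8
position: [0.5208, 0.175, 0.4277]
tool_rot: [[0.001, 0.999, -0.053], [0.0, -0.053, -0.999], [-1.0, 0.001, -0.0]]
ft_force: [-0.3, 0.6, -0.7]
grip_width: 0.0854
```

{"fn": "drive_tool", "kwargs": {"targets": [[[-0.26, 0.43, 0.48, 0, 0, 0, 1], [0, 0, 0, 0, 0, 0, 1], [0, 0, 0, 0, 0, 0, 1]]]}}

```text
time_s: 6.1
position: [0.5406, 0.151, 0.4397]
tool_rot: [[-0.0, 0.999, -0.054], [0.0, -0.054, -0.999], [-1.0, -0.0, -0.0]]
ft_force: [-0.2, 0.5, -0.3]
grip_width: 0.0853
```

```bash
python3 - <<'E'
from h import *
import pickle
p=snap('wrist','w3')
pickle.dump(p,open('w3.pkl','wb'))
plan([(.54,-.12,.44,-3.1)])
E
```

```text
t 6.15 at [0.5401 0.1517 0.4397] h -3.03 grip 0.0856 F [ 0.1123 -0.5669  0.3121]
[[[-0.001,0.041,0.775,0.0,0.0,0.0,1.0],[-0.001,0.041,0.775,0.0,0.0,0.0,1.0],[-0.001,0.041,0.775,0.0,0.0,0.0,1.0],[-0.001,0.041,0.775,0.0,0.0,0.0,1.0],[-0.001,0.041,0.775,0.0,0.0,0.0,1.0]]]
[[[-0.001,0.04,0.775,0.001,0.0,0.0,1.0],[0.0,0.041,0.776,0.0,0.0,0.0,1.0]]]
end [ 0.54 -0.12  0.44] -3.0861544865509454
```

View pics/w3.png

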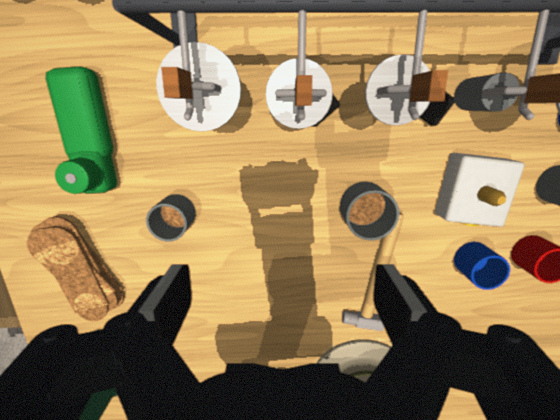

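```bash
cat >> h.py <<'E'
def lidfit(p,uv,r,zt=.182):
    c=onz(p,uv,zt)[:2]; return fitcirc(p,c,[(r,zt,-1)],.01)
def over(p,Xs,fn,box=None,K=4):
    v=cv2.resize(p['image'],None,fx=K,fy=K,interpolation=cv2.INTER_CUBIC)
    cols=[(0,255,0),(255,0,0),(0,0,255),(255,255,0)]
    for i,X in enumerate(Xs):
        for a in (proj(p,X)+.5)*K-.5: cv2.circle(v,tuple(int(b) for b in a.round()),1,cols[i%4],-1)
    if box: v=v[box[1]*K:box[3]*K,box[0]*K:box[2]*K]
    cv2.imwrite('pics/'+fn+'.png',v[:,:,::-1])
def tabbox(c,zc,yaw=-3.1,sx=.013,sy=.007,sz=.023):
    a=np.radians(yaw);ex=np.array([np.cos(a),np.sin(a),0]);ey=np.array([-np.sin(a),np.cos(a),0]);ez=np.array([0,0,1])
    pts=[]
    for t in np.linspace(-1,1,25):
        for i in(-1,1):
            for j in(-1,1):
                pts+=[ex*sx*t+ey*sy*i+ez*sz*j,ex*sx*i+ey*sy*t+ez*sz*j,ex*sx*i+ey*sy*j+ez*sz*t]
    return np.array(pts)+[c[0],c[1],zc]
E
python3 - <<'E'
from h import *
import pickle
np.set_printoptions(precision=4,suppress=True)
w=pickle.load(open('w3.pkl','rb'))
X=[]
for n,uv,r in[('l1',(199,86),.05),('s1',(299,93),.04),('s2',(398,89),.04)]:
    f,m=lidfit(w,uv,r);print(n,f,m); X+=[circ((*f,.182),r),tabbox(f,.257)]
a=onz(w,(182,10),.225);b=onz(w,(302,10),.225);c=onz(w,(424,10),.225);print('hooks near rail',a,b,c)
a=onz(w,(183,112),.228);b=onz(w,(302,125),.228);c=onz(w,(414,123),.228);
over(w,X,'w3z',(140,0,460,140),2)
v=cv2.imread('pics/w3z.png');cv2.imwrite('pics/w3z.png',cv2.resize(v,(800,350)))
E
```

```text
l1 [0.6431 0.2446] 44.875538
s1 [0.6298 0.1255] 55.2382
s2 [0.6264 0.0033] 32.40942
hooks near rail [0.7128 0.24   0.225 ] [0.7063 0.1208 0.225 ] [ 0.6998 -0.0005  0.225 ]
```

View pics/w3z.png

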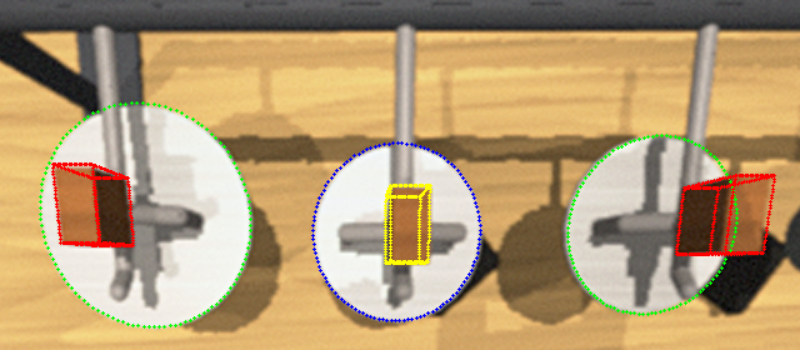

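{"fn": "drive_tool", "kwargs": {"targets": [[[0, 0.04, 0.78, 0, 0, 0, 1], [0, 0.04, 0.78, 0, 0, 0, 1], [0, 0.04, 0.78, 0, 0, 0, 1], [0, 0.04, 0.78, 0, 0, 0, 1], [0, 0.04, 0.78, 0, 0, 0, 1]]]}}

```text
time_s: 6.65
position: [0.5394, -0.0438, 0.44]
tool_rot: [[0.0, 0.999, -0.051], [0.0, -0.051, -0.999], [-1.0, 0.0, -0.0]]
ft_force: [0.4, 0.4, -0.3]
grip_width: 0.0853
```

{"fn": "drive_tool", "kwargs": {"targets": [[[0, 0.04, 0.78, 0, 0, 0, 1], [0, 0.04, 0.78, 0, 0, 0, 1], [0, 0, 0, 0, 0, 0, 1], [0, 0, 0, 0, 0, 0, 1]]]}}

```text
time_s: 7.05
position: [0.5398, -0.1211, 0.4397]
tool_rot: [[-0.0, 0.999, -0.052], [0.0, -0.052, -0.999], [-1.0, -0.0, -0.0]]
ft_force: [-0.3, 0.2, 0.0]
grip_width: 0.0856
```

```bash
python3 - <<'E'
from h import *
import pickle
p=snap('wrist','w4')
pickle.dump(p,open('w4.pkl','wb'))
E
```

```text
(no output)
```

View pics/w4.png

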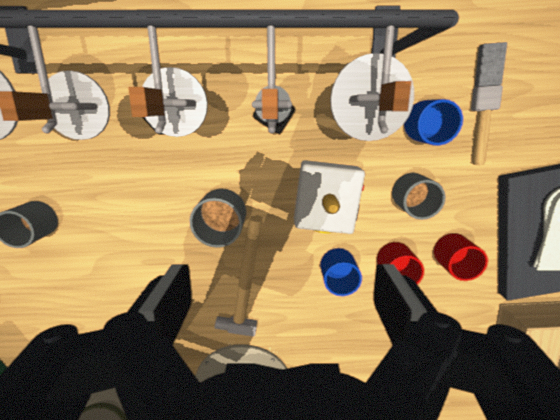

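```bash
python3 - <<'E'
from h import *
import pickle
np.set_printoptions(precision=4,suppress=True)
w=pickle.load(open('w4.pkl','rb'))
X=[]
for n,uv,r in[('s2',(174,101),.04),('l2',(371,97),.05),('s1',(78,105),.04)]:
    f,m=lidfit(w,uv,r);print(n,f,m); X+=[circ((*f,.182),r),tabbox(f,.257)]
c=onz(w,(271,98),.281)[:2];print('sleeve tab guess',c)
X+=[circ((*c,.183),.022),tabbox(c,.258)]
print('pots',potfit(w,(.4286,0),.07,.046),potfit(w,(.4507,-.36),.065,.036))
q=[onz(w,u,.05) for u in[(303,161.5),(365.5,169.5),(355,233),(296,225)]];print(np.mean(q,0),q)
w1=pickle.load(open('w1.pkl','rb'))
q=[onz(w1,u,.05) for u in[(252,92),(320,99.5),(312,173),(246.5,167)]];print(np.mean(q,0),q)
over(w,X,'w4z',(120,0,420,140),4)
v=cv2.imread('pics/w4z.png');cv2.imwrite('pics/w4z.png',cv2.resize(v,(800,373)))
E
```

```text
s2 [0.6268 0.0057] 42.51426
l2 [ 0.6189 -0.2356] 44.301254
s1 [0.6298 0.1256] 40.231804
sleeve tab guess [ 0.6231 -0.1167]
pots (array([ 0.4281, -0.001 ]), np.float32(45.98634)) (array([ 0.4507, -0.3605]), np.float32(64.89457))
[ 0.4569 -0.2021  0.05  ] [array([ 0.5243, -0.157 ,  0.05  ]), array([ 0.505 , -0.2633,  0.05  ]), array([ 0.3885, -0.2474,  0.05  ]), array([ 0.4097, -0.1406,  0.05  ])]
[ 0.4524 -0.2025  0.05  ] [array([ 0.518 , -0.1588,  0.05  ]), array([ 0.5018, -0.2628,  0.05  ]), array([ 0.3872, -0.2479,  0.05  ]), array([ 0.4027, -0.1405,  0.05  ])]
```

View pics/w4z.png

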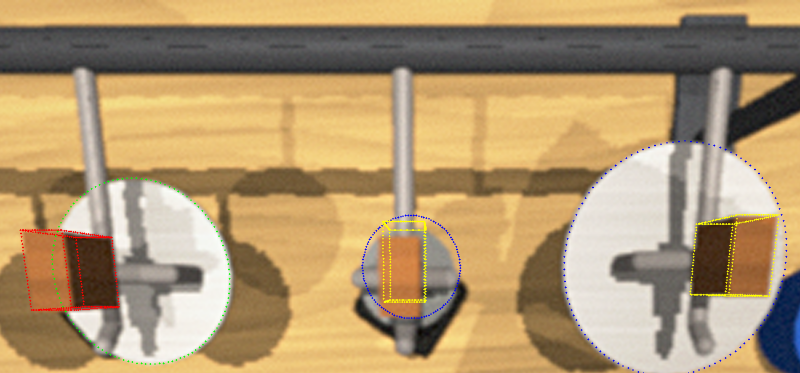

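```bash
python3 -c "
from h import *
plan([(.40,-.20,.27,-3.1)])"
```

```text
t 7.1 at [ 0.5399 -0.1204  0.44  ] h -2.93 grip 0.0852 F [-0.2487  0.685   0.6873]
[[[0.567,-0.452,0.289,0.0,0.0,0.0,1.0],[0.566,-0.452,0.289,0.001,0.0,0.0,1.0],[0.567,-0.452,0.29,0.0,0.0,0.0,1.0],[0.566,-0.452,0.29,0.001,0.0,0.0,1.0],[0.567,-0.452,0.29,0.0,0.0,0.0,1.0]]]
[[[0.566,-0.451,0.29,0.001,0.0,0.0,1.0]]]
end [ 0.4  -0.2   0.27] -3.106207922030875
```

{"fn": "drive_tool", "kwargs": {"targets": [[[0.57, -0.45, 0.29, 0.001, 0, 0, 1], [0.57, -0.45, 0.29, 0.001, 0, 0, 1], [0.57, -0.45, 0.29, 0.001, 0, 0, 1], [0.57, -0.45, 0.29, 0, 0, 0, 1], [0.57, -0.45, 0.29, 0, 0, 0, 1]]]}}

```text
time_s: 7.6
position: [0.423, -0.1863, 0.2967]
tool_rot: [[0.001, 0.999, -0.052], [-0.001, -0.052, -0.999], [-1.0, 0.001, 0.001]]
ft_force: [0.7, -0.8, 0.0]
grip_width: 0.0856
```

{"fn": "drive_tool", "kwargs": {"targets": [[[0.57, -0.45, 0.29, 0, 0, 0, 1], [0, 0, 0, 0, 0, 0, 1], [0, 0, 0, 0, 0, 0, 1]]]}}

```text
time_s: 7.9
position: [0.401, -0.2001, 0.2696]
tool_rot: [[0.001, 0.999, -0.054], [-0.0, -0.054, -0.999], [-1.0, 0.001, 0.0]]
ft_force: [0.2, 0.4, 0.5]
grip_width: 0.0852
```

```bash
python3 - <<'E'
from h import *
import pickle
p=snap('wrist','w5')
pickle.dump(p,open('w5.pkl','wb'))
plan([(.54,-.117,.35,-3.1),(.6185,-.1155,.35,-3.1)])
E
```

```text
t 7.95 at [ 0.4016 -0.2004  0.2701] h -3.08 grip 0.0854 F [ 0.2896 -0.4508  0.4047]
[[[-0.319,0.536,-0.362,0.0,0.0,0.0,1.0],[-0.319,0.535,-0.363,0.0,0.0,-0.001,1.0],[-0.319,0.535,-0.362,0.0,0.0,0.0,1.0],[-0.319,0.536,-0.363,0.0,0.001,-0.001,1.0],[-0.32,0.535,-0.363,0.0,0.0,0.0,1.0]]]
[[[0.0,0.783,-0.057,0.0,0.0,0.0,1.0],[0.001,0.783,-0.057,0.0,0.0,0.0,1.0]]]
end [ 0.6185 -0.1155  0.35  ] -3.0815985417820486
```

View pics/w5.png

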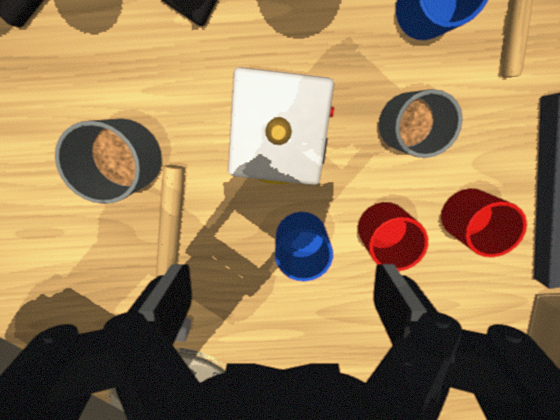

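```bash
python3 - <<'E'
from h import *
import pickle
np.set_printoptions(precision=4,suppress=True)
w=pickle.load(open('w5.pkl','rb'))
i=w['image'][60:190,220:345].astype(int);
m=(i.min(2)>130)&((i.max(2)-i.min(2))<40)
# minarearect
m=cv2.morphologyEx(m.astype(np.uint8),cv2.MORPH_OPEN,np.ones((3,3)))
print('tip',onz(w,(278,131),.094),onz(w,(278.,131),.09))
for c in [(.454,-.2015),(.452,-.202),(.456,-.201)]:
    a=np.radians(-7.5);ex=np.array([np.cos(a),np.sin(a)]);ey=np.array([-ex[1],ex[0]])
c=(.454,-.2015)
f=fitcirc(w,c,[(.014,.05,1),(.014,.082,1)],.01);print(f)
f=fitcirc(w,c,[(.007,.094,-1)],.006);print('tipfit',f)
over(w,[circ((*c,.05),.014),circ((*c,.094),.007),circ((*c,.082),.014)],'w5z',(220,60,345,190),5)
print('pots',potfit(w,(.4286,0),.07,.046),potfit(w,(.4507,-.36),.065,.036))
E
```

```text
tip [ 0.4539 -0.2005  0.094 ] [ 0.4536 -0.2004  0.09  ]
(array([ 0.451, -0.201]), np.float32(120.0))
tipfit (array([ 0.4515, -0.2005]), np.float32(60.0))
pots (array([0.4281, 0.    ]), np.float32(69.21049)) (array([ 0.4507, -0.361 ]), np.float32(69.70535))
```

View pics/w5z.png

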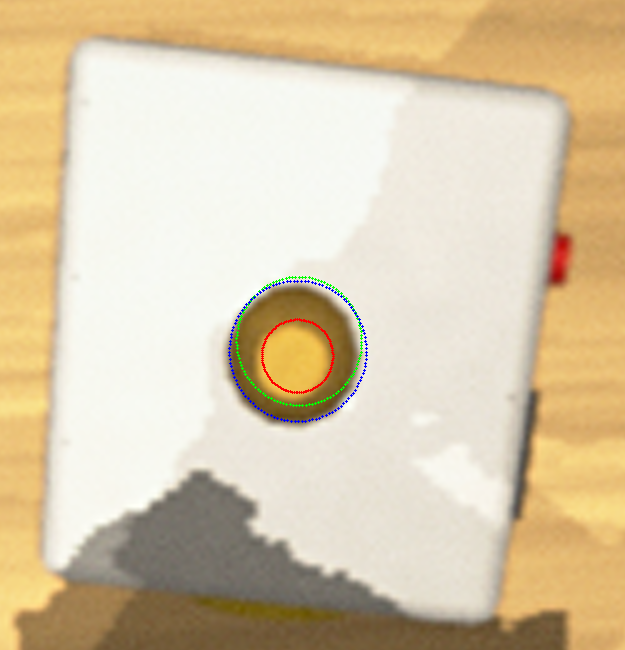

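{"fn": "drive_tool", "kwargs": {"targets": [[[-0.32, 0.54, -0.36, 0, 0, 0, 1], [-0.32, 0.54, -0.36, 0, 0, 0, 1], [-0.32, 0.54, -0.36, 0, 0, 0, 1], [-0.32, 0.54, -0.36, 0, 0, 0, 1], [-0.32, 0.54, -0.36, 0, 0, 0, 1]]]}}

```text
time_s: 8.45
position: [0.5423, -0.1163, 0.351]
tool_rot: [[0.003, 0.999, -0.053], [-0.001, -0.053, -0.999], [-1.0, 0.003, 0.001]]
ft_force: [-0.2, -1.5, 0.3]
grip_width: 0.0853
```

{"fn": "drive_tool", "kwargs": {"targets": [[[0, 0.78, -0.06, 0, 0, 0, 1], [0, 0.78, -0.06, 0, 0, 0, 1], [0, 0, 0, 0, 0, 0, 1], [0, 0, 0, 0, 0, 0, 1]]]}}

```text
time_s: 8.85
position: [0.6195, -0.1156, 0.349]
tool_rot: [[0.001, 0.999, -0.053], [-0.0, -0.053, -0.999], [-1.0, 0.001, 0.0]]
ft_force: [0.1, 0.7, 1.2]
grip_width: 0.0855
```

```bash
python3 - <<'E'
from h import *
import pickle
p=snap('wrist','w6')
pickle.dump(p,open('w6.pkl','wb'))
c=(.618,-.116)
over(p,[circ((*c,.183),.022),tabbox(c,.258)],'w6z')
v=cv2.imread('pics/w6z.png');cv2.imwrite('pics/w6z.png',cv2.resize(v,(800,600)))
plan([(.618,-.116,.248,-3.1,.5)])
E
```

```text
t 8.9 at [ 0.6188 -0.1159  0.3496] h -3.08 grip 0.0858 F [-0.3268 -0.7896  0.2735]
[[[0.407,-0.004,0.0,0.0,0.0,0.0,1.0],[0.406,-0.003,0.001,0.0,0.0,0.0,1.0],[0.407,-0.004,0.0,0.0,0.0,0.0,1.0],[0.406,-0.003,0.001,0.0,0.0,-0.001,1.0],[0.407,-0.003,0.0,0.0,0.0,0.0,1.0]]]
end [ 0.618 -0.116  0.248] -3.0766330686064283
```

View pics/w6z.png

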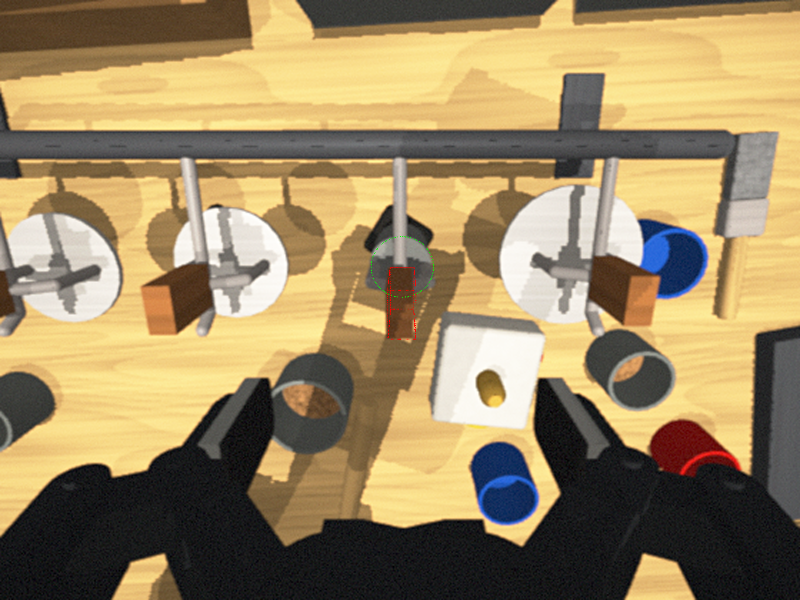

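{"fn": "drive_tool", "kwargs": {"targets": [[[0.4, 0, 0, 0, 0, 0, 1], [0.4, 0, 0, 0, 0, 0, 1], [0.4, 0, 0, 0, 0, 0, 1], [0.4, 0, 0, 0, 0, 0, 1], [0.43, -0.015, 0, 0, 0, 0, 1]]]}}

```text
time_s: 9.4
position: [0.6172, -0.1166, 0.2485]
tool_rot: [[0.003, 0.998, -0.055], [-0.001, -0.055, -0.998], [-1.0, 0.003, 0.001]]
ft_force: [-0.2, 0.0, 0.2]
grip_width: 0.0854
```

{"fn": "drive_tool", "kwargs": {"targets": [[[0, 0, 0, 0, 0, 0, 0], [0, 0, 0, 0, 0, 0, -0.3], [0, 0, 0, 0, 0, 0, -0.5], [0, 0, 0, 0, 0, 0, -0.8], [0, 0, 0, 0, 0, 0, -1]]], "force": 60}}

```text
time_s: 9.9
position: [0.6181, -0.1159, 0.2485]
tool_rot: [[0.002, 0.999, -0.054], [0.002, -0.054, -0.999], [-1.0, 0.002, -0.002]]
ft_force: [0.7, 23.7, 9.8]
grip_width: 0.0134
```

{"fn": "drive_tool", "kwargs": {"targets": [[[0, 0, 0, 0, 0, 0, -1], [0, 0, 0, 0, 0, 0, -1], [0, 0, 0, 0, 0, 0, -1], [0, 0, 0, 0, 0, 0, -1], [0, 0, 0, 0, 0, 0, -1]]]}}

```text
time_s: 10.4
position: [0.6185, -0.1155, 0.2489]
tool_rot: [[0.003, 0.999, -0.054], [0.002, -0.054, -0.999], [-1.0, 0.003, -0.002]]
ft_force: [0.9, 6.3, 4.8]
grip_width: 0.0132
```

{"fn": "drive_tool", "kwargs": {"targets": [[[-0.13, 0, 0, 0, 0, 0, -1], [-0.13, 0, 0, 0, 0, 0, -1], [-0.13, 0, 0, 0, 0, 0, -1], [-0.13, 0, 0, 0, 0, 0, -1], [0, 0, 0, 0, 0, 0, -1]]]}}

```text
time_s: 10.9
position: [0.6181, -0.1172, 0.2745]
tool_rot: [[0.002, 0.998, -0.055], [-0.001, -0.055, -0.998], [-1.0, 0.002, 0.001]]
ft_force: [-1.4, 0.2, -0.9]
grip_width: 0.0132
```

```bash
python3 - <<'E'
from h import *
p=snap('wrist','w7')
o=observe();P=o['position']
plan([(P[0]-.08,P[1]+.0043,P[2],-3.1,.3)],g=-1)
E
```

```text
t 10.95 at [ 0.6179 -0.1171  0.2738] h -3.17 grip 0.0126 F [ 0.0017 -0.7062 -1.2253]
[[[0.0,-0.267,0.0,0.0,0.0,0.0,-1.0],[0.0,-0.267,0.001,0.0,0.0,0.0,-1.0],[0.0,-0.267,0.0,0.0,0.0,0.0,-1.0],[0.0,-0.267,0.001,0.0,0.0,0.0,-1.0],[-0.001,-0.267,0.0,-0.001,0.0,0.0,-1.0]]]
[[[0.0,-0.267,0.0,0.0,0.0,-0.001,-1.0]]]
end [ 0.5379 -0.1128  0.2738] -3.115043273533233
```

View pics/w7.png

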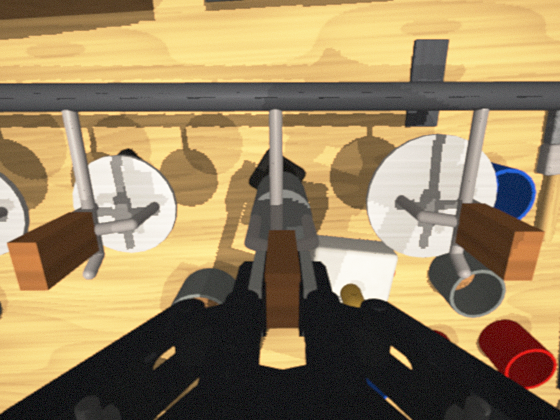

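{"fn": "drive_tool", "kwargs": {"targets": [[[0, -0.27, 0, 0, 0, 0, -1], [0, -0.27, 0, 0, 0, 0, -1], [0, -0.27, 0, 0, 0, 0, -1], [0, -0.27, 0, 0, 0, 0, -1], [0, -0.27, 0, 0, 0, 0, -1]]]}}

```text
time_s: 11.45
position: [0.5497, -0.1132, 0.273]
tool_rot: [[-0.001, 0.998, -0.055], [0.0, -0.055, -0.998], [-1.0, -0.001, -0.0]]
ft_force: [0.5, -0.7, -1.3]
grip_width: 0.0134
```

{"fn": "drive_tool", "kwargs": {"targets": [[[0, -0.27, 0, 0, 0, 0, -1], [0, -0.1, 0, 0, 0, 0, -1], [0, 0, 0, 0, 0, 0, -1]]]}}

```text
time_s: 11.75
position: [0.5317, -0.1122, 0.2735]
tool_rot: [[0.0, 0.998, -0.055], [-0.0, -0.055, -0.998], [-1.0, 0.0, 0.0]]
ft_force: [-0.1, 0.2, -1.3]
grip_width: 0.0129
```

```bash
python3 - <<'E'
from h import *
p=snap('wrist','w8')
t=snap('top','top8');print(rec('sleeve',t)[:2])
plan([(.4525,-.2005,.272,-3.1,.5)],g=-1)
E
```

```text
[(0.74, array([365.4 , 230.58])), (0.69, array([331.184, 199.794]))]
t 11.9 at [ 0.5324 -0.1123  0.2732] h -3.16 grip 0.0128 F [-0.602   0.8304 -2.3885]
[[[0.005,-0.3,0.37,0.0,0.0,0.0,-1.0],[0.005,-0.3,0.37,0.0,0.0,0.0,-1.0],[0.004,-0.3,0.37,0.0,0.0,0.0,-1.0],[0.005,-0.299,0.37,-0.001,0.0,0.0,-1.0],[0.004,-0.3,0.369,0.0,0.0,0.0,-1.0]]]
end [ 0.4525 -0.2005  0.272 ] -3.1039395154506417
```

View pics/w8.png

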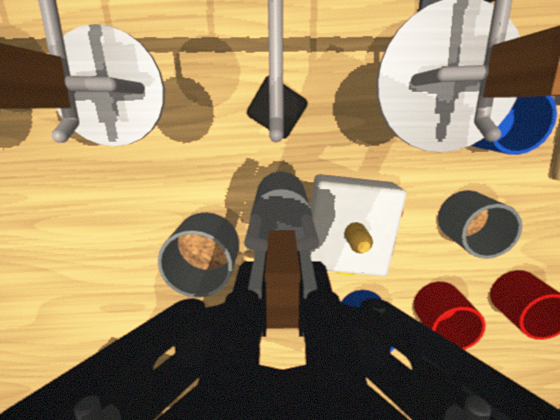

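```bash
python3 - <<'E'
from h import *
p=snap('wrist')
P=observe()['position'];X=[]
for d in[(0,0)]:
    c=P[:2]+d;X+=[circ((*c,P[2]-.065),.022),circ((*c,P[2]-.131),.022),tabbox(c,P[2]+.010,-3.1)]
over(p,X,'w9z',(210,150,350,350),4)
E
```

```text
(no output)
```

View pics/w9z.png

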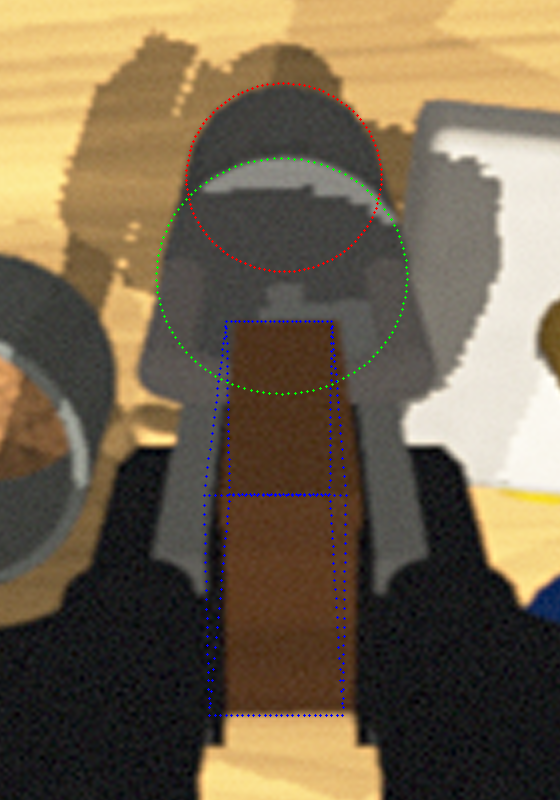

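{"fn": "drive_tool", "kwargs": {"targets": [[[0, -0.3, 0.37, 0, 0, 0, -1], [0, -0.3, 0.37, 0, 0, 0, -1], [0, -0.3, 0.37, 0, 0, 0, -1], [0, -0.3, 0.37, 0, 0, 0, -1], [0, -0.3, 0.37, 0, 0, 0, -1]]]}}

```text
time_s: 12.45
position: [0.4517, -0.2012, 0.2732]
tool_rot: [[-0.0, 0.998, -0.055], [0.0, -0.055, -0.998], [-1.0, -0.0, -0.0]]
ft_force: [-1.0, 0.3, -1.8]
grip_width: 0.0131
```

{"fn": "drive_tool", "kwargs": {"targets": [[[0, 0, 0, 0, 0, 0, -1], [0, 0, 0, 0, 0, 0, -1], [0, 0, 0, 0, 0, 0, -1]]]}}

```text
time_s: 12.75
position: [0.4526, -0.2, 0.2732]
tool_rot: [[0.0, 0.999, -0.055], [0.0, -0.055, -0.999], [-1.0, 0.0, -0.0]]
ft_force: [0.1, -0.2, -1.9]
grip_width: 0.0129
```

```bash
python3 - <<'E'
from h import *
p=snap('wrist','w10');t=snap('top');s=snap('scene')
v=cv2.resize(s['image'][100:260,180:340],None,fx=4,fy=4);cv2.imwrite('pics/sc10.png',v[:,:,::-1])
P=observe()['position'];c=P[:2];X=[]
X+=[circ((*c,P[2]-.065),.022),circ((*c,P[2]-.131),.022),tabbox(c,P[2]+.010,-3.1),np.vstack([circ((.4525,-.2005,.094),.007),circ((.4525,-.2005,.05),.014)])]
over(t,X,'t10z',(310,180,410,280),7)
over(s,X,'s10z',(200,130,320,240),6)
over(p,X,'w10z',(210,90,350,350),3)
plan([(.4525,-.2005,.272,-3.1,.5)],g=-1)
E
```

```text
t 12.9 at [ 0.4524 -0.1999  0.2732] h -3.1 grip 0.0129 F [ 0.1797 -0.0568 -1.3326]
[[[0.025,0.002,0.012,0.0,0.0,0.0,-1.0]]]
end [ 0.4525 -0.2005  0.272 ] -3.0991806189678774
```

View pics/s10z.png

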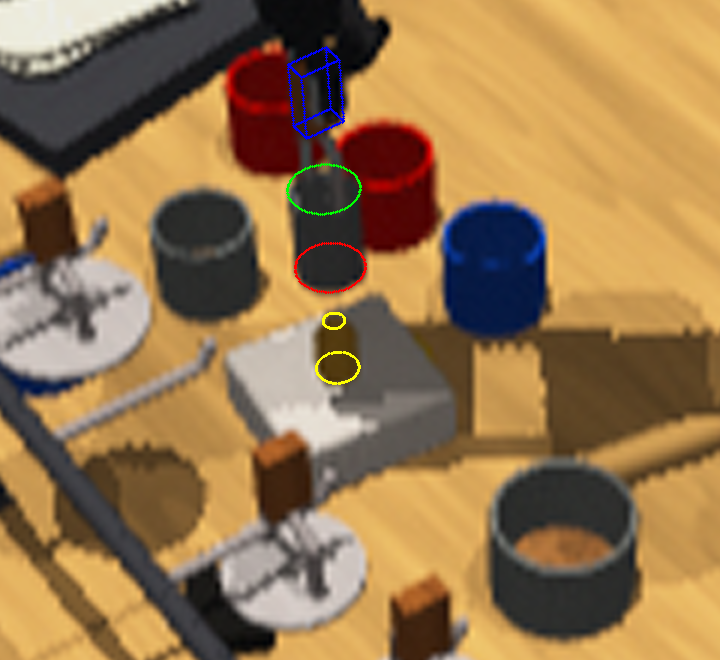

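View pics/w10z.png

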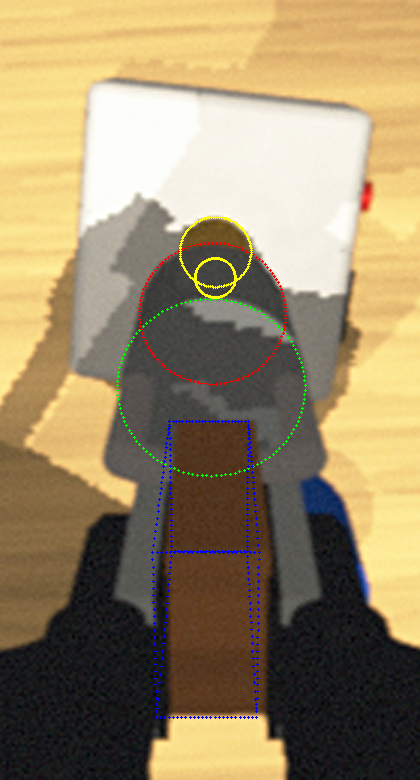

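{"fn": "drive_tool", "kwargs": {"targets": [[[0.3, 0, 0, 0, 0, 0, -1], [0.3, 0, 0, 0, 0, 0, -1], [0.25, 0, 0, 0, 0, 0, -1], [0.2, 0, 0, 0, 0, 0, -1], [0.1, 0, 0, 0, 0, 0, -1]]]}}

```text
time_s: 13.4
position: [0.452, -0.2001, 0.215]
tool_rot: [[-0.001, 0.999, -0.055], [0.001, -0.055, -0.999], [-1.0, -0.001, -0.001]]
ft_force: [-0.1, 0.4, -0.4]
grip_width: 0.0131
```

{"fn": "drive_tool", "kwargs": {"targets": [[[0.1, 0, 0, 0, 0, 0, -1], [0.1, 0, 0, 0, 0, 0, -1], [0.1, 0, 0, 0, 0, 0, -1], [0, 0, 0, 0, 0, 0, -1]]]}}

```text
time_s: 13.8
position: [0.4518, -0.2003, 0.2003]
tool_rot: [[-0.001, 0.998, -0.055], [0.001, -0.055, -0.998], [-1.0, -0.001, -0.001]]
ft_force: [-0.5, -0.3, -0.9]
grip_width: 0.0134
```

{"fn": "drive_tool", "kwargs": {"targets": [[[0.1, 0, 0, 0, 0, 0, -1], [0.1, 0, 0, 0, 0, 0, -1], [0.1, 0, 0, 0, 0, 0, -1], [0.06, 0, 0, 0, 0, 0, -1], [0, 0, 0, 0, 0, 0, -1]]]}}

```text
time_s: 14.3
position: [0.4519, -0.2004, 0.1825]
tool_rot: [[-0.0, 0.998, -0.055], [0.0, -0.055, -0.998], [-1.0, -0.0, -0.0]]
ft_force: [-0.2, 0.2, -1.2]
grip_width: 0.0132
```

{"fn": "drive_tool", "kwargs": {"targets": [[[0.04, 0, 0, 0, 0, 0, -1], [0.03, 0, 0, 0, 0, 0, -1], [0, 0, 0, 0, 0, 0, -1]]]}}

```text
time_s: 14.6
position: [0.4525, -0.2006, 0.182]
tool_rot: [[0.003, 0.998, -0.055], [-0.002, -0.055, -0.998], [-1.0, 0.003, 0.002]]
ft_force: [-4.4, 3.9, 21.5]
grip_width: 0.0134
```

{"fn": "drive_tool", "kwargs": {"targets": [[[-0.03, 0, 0, 0, 0, 0, -1], [0, 0, 0, 0, 0, 0, -0.6], [0, 0, 0, 0, 0, 0, -0.3], [0, 0, 0, 0, 0, 0, 0], [0, 0, 0, 0, 0, 0, 0]]]}}

```text
time_s: 15.1
position: [0.452, -0.2005, 0.1806]
tool_rot: [[-0.0, 0.998, -0.055], [0.0, -0.055, -0.998], [-1.0, -0.0, -0.0]]
ft_force: [0.5, -0.3, -0.1]
grip_width: 0.0428
```

{"fn": "drive_tool", "kwargs": {"targets": [[[-0.2, 0, 0, 0, 0, 0, 0.3], [-0.5, 0, 0, 0, 0, 0, 1], [-0.7, 0, 0, 0, 0, 0, 1], [-0.7, 0, 0, 0, 0, 0, 1], [-0.6, 0, 0, 0, 0, 0, 1]]]}}

```text
time_s: 15.6
position: [0.4519, -0.2004, 0.3185]
tool_rot: [[0.001, 0.998, -0.055], [-0.001, -0.055, -0.998], [-1.0, 0.002, 0.001]]
ft_force: [-0.3, -0.2, 0.3]
grip_width: 0.0854
```

```bash
python3 - <<'E'
from h import *
p=snap('wrist','w11');s=snap('scene');c=(.4525,-.2005);import pickle;pickle.dump(p,open('w11.pkl','wb'))
X=[circ((*c,.05),.022),circ((*c,.116),.022),tabbox(c,.191,-3.1)]
over(s,X,'s11z',(200,130,320,240),5)
over(p,X,'w11z',(130,60,430,350),2)
print(potfit(p,(.4281,0),.07,.046),potfit(p,(.4507,-.3605),.065,.036))
plan([(.53,-.1,.34,-3.1),(.6268,.0048,.345,-3.1),(.6268,.0048,.2465,-3.1,.5)])
E
```

```text
(array([0.4286, 0.    ]), np.float32(69.55532)) (array([ 0.4507, -0.361 ]), np.float32(66.96927))
t 15.7 at [ 0.4528 -0.201   0.3204] h -3.16 grip 0.0853 F [-0.1383  0.1223 -0.7435]
[[[-0.098,0.358,-0.525,0.0,0.001,-0.002,1.0],[-0.098,0.358,-0.525,0.0,0.001,-0.002,1.0],[-0.098,0.358,-0.525,0.0,0.001,-0.001,1.0],[-0.099,0.358,-0.525,-0.001,0.002,-0.002,1.0],[-0.025,0.455,-0.55,0.0,0.0,0.0,1.0]]]
[[[-0.025,0.455,-0.549,0.0,0.0,0.0,1.0],[-0.025,0.455,-0.55,0.0,0.0,0.0,1.0],[-0.024,0.455,-0.549,0.0,0.0,0.0,1.0],[0.492,0.0,0.0,0.0,0.0,0.0,1.0],[0.493,0.0,0.0,0.0,0.0,0.0,1.0]]]
[[[0.492,0.0,0.0,0.0,0.0,0.0,1.0],[0.493,0.0,0.0,0.0,0.0,0.0,1.0]]]
end [0.6268 0.0048 0.2465] -3.099440621823056
```

View pics/s11z.png

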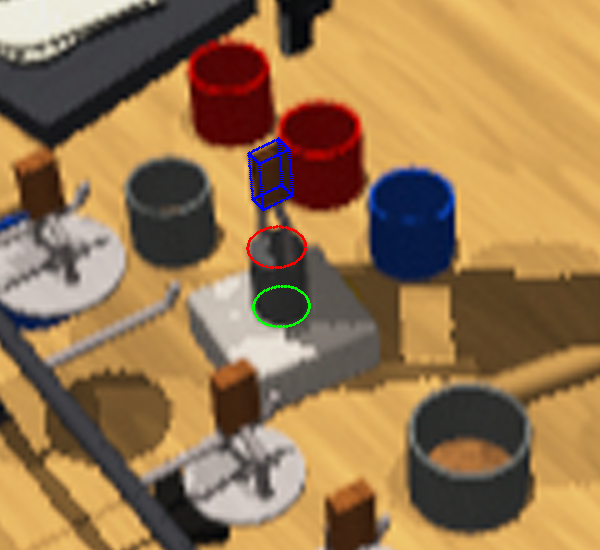

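View pics/w11z.png

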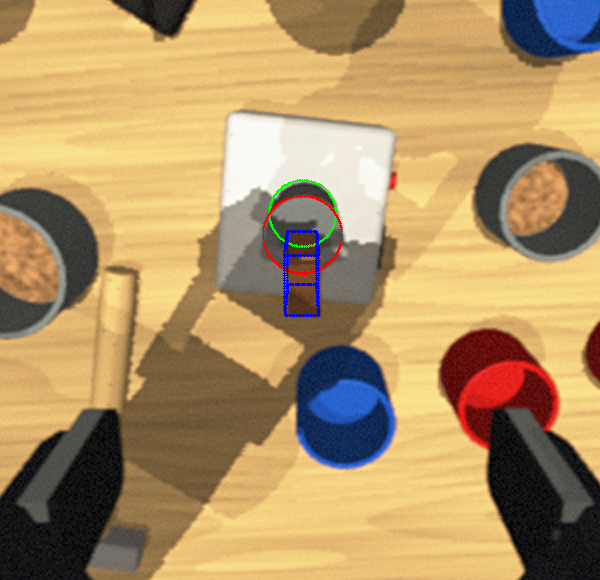

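{"fn": "drive_tool", "kwargs": {"targets": [[[-0.1, 0.36, -0.53, 0, 0.001, -0.001, 1], [-0.1, 0.36, -0.53, 0, 0.001, -0.001, 1], [-0.1, 0.36, -0.53, 0, 0, 0, 1], [-0.1, 0.36, -0.52, 0, 0, 0, 1], [-0.03, 0.45, -0.55, 0, 0, 0, 1]]]}}

```text
time_s: 16.2
position: [0.5541, -0.0718, 0.3378]
tool_rot: [[-0.002, 0.998, -0.055], [0.002, -0.055, -0.998], [-1.0, -0.002, -0.002]]
ft_force: [-0.4, -0.9, 0.9]
grip_width: 0.0851
```

{"fn": "drive_tool", "kwargs": {"targets": [[[-0.03, 0.45, -0.55, 0, 0, 0, 1], [-0.03, 0.45, -0.55, 0, 0, 0, 1], [-0.03, 0.45, -0.54, 0, 0, 0, 1], [0, 0, 0, 0, 0, 0, 1], [0, 0, 0, 0, 0, 0, 1]]]}}

```text
time_s: 16.7
position: [0.6257, 0.0056, 0.3411]
tool_rot: [[-0.003, 0.999, -0.054], [0.002, -0.054, -0.999], [-1.0, -0.003, -0.002]]
ft_force: [-0.0, -0.8, 0.5]
grip_width: 0.0853
```

```bash
python3 - <<'E'
from h import *
p=snap('wrist')
for c in[(.6268,.0048)]:
  X=[circ((*c,.182),.04),tabbox(c,.257)]
over(p,X,'w12z',(130,80,430,330),2)
plan([(.6268,.0048,.2465,-3.1,.5)])
E
```

```text
t 16.75 at [0.6253 0.005  0.3415] h -3.16 grip 0.0857 F [ 0.2188 -0.2023  0.1987]
[[[0.475,0.009,0.002,0.0,0.0,0.001,1.0],[0.475,0.008,0.001,0.0,-0.001,0.001,1.0],[0.475,0.008,0.001,-0.001,0.0,0.0,1.0],[0.476,0.008,0.001,0.0,-0.001,0.001,1.0]]]
end [0.6268 0.0048 0.2465] -3.107810279868349
```

View pics/w12z.png

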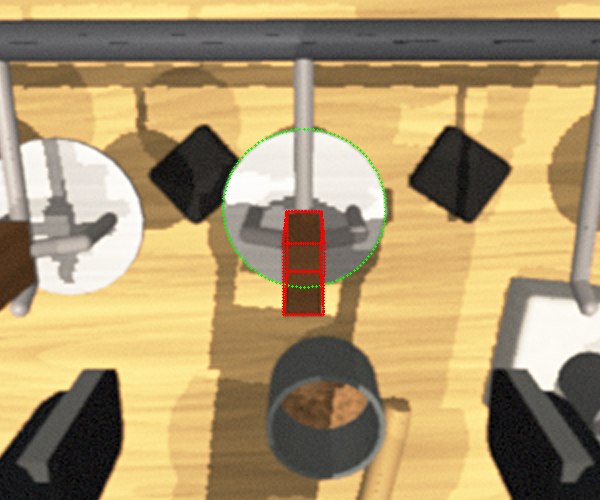

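{"fn": "drive_tool", "kwargs": {"targets": [[[0.47, 0.008, 0, 0, -0.001, 0.001, 1], [0.47, 0.008, 0, 0, -0.001, 0.001, 1], [0.48, 0.008, 0, 0, 0, 0.001, 1], [0.48, 0.008, 0, 0, 0, 0, 1], [0, 0, 0, 0, 0, 0, 1]]]}}

```text
time_s: 17.25
position: [0.6255, 0.0044, 0.2442]
tool_rot: [[-0.005, 0.998, -0.057], [0.001, -0.057, -0.998], [-1.0, -0.005, -0.001]]
ft_force: [0.0, -0.2, -0.1]
grip_width: 0.0852
```

{"fn": "drive_tool", "kwargs": {"targets": [[[0, 0, 0, 0, 0, 0, 0], [0, 0, 0, 0, 0, 0, -0.3], [0, 0, 0, 0, 0, 0, -0.5], [0, 0, 0, 0, 0, 0, -0.8], [0, 0, 0, 0, 0, 0, -1]]], "force": 60}}

```text
time_s: 17.75
position: [0.6273, 0.0056, 0.2474]
tool_rot: [[0.002, 0.998, -0.055], [0.0, -0.055, -0.998], [-1.0, 0.002, -0.001]]
ft_force: [1.1, 7.9, 5.0]
grip_width: 0.0133
```

{"fn": "drive_tool", "kwargs": {"targets": [[[0, 0, 0, 0, 0, 0, -1], [0, 0, 0, 0, 0, 0, -1], [0, 0, 0, 0, 0, 0, -1], [0, 0, 0, 0, 0, 0, -1]]]}}

```text
time_s: 18.15
position: [0.6273, 0.0057, 0.2474]
tool_rot: [[0.002, 0.998, -0.055], [0.0, -0.055, -0.998], [-1.0, 0.002, -0.001]]
ft_force: [-0.5, 4.6, 5.5]
grip_width: 0.013
```

{"fn": "drive_tool", "kwargs": {"targets": [[[-0.13, 0, 0, 0, 0, 0, -1], [-0.13, 0, 0, 0, 0, 0, -1], [-0.13, 0, 0, 0, 0, 0, -1], [-0.13, 0, 0, 0, 0, 0, -1], [0, 0, 0, 0, 0, 0, -1]]]}}

```text
time_s: 18.65
position: [0.6275, 0.0051, 0.274]
tool_rot: [[0.003, 0.998, -0.055], [-0.001, -0.055, -0.998], [-1.0, 0.003, 0.0]]
ft_force: [-0.2, 0.7, -0.9]
grip_width: 0.0129
```

{"fn": "drive_tool", "kwargs": {"targets": [[[0, -0.36, 0, 0, 0, 0, -1], [0, -0.36, 0, 0, 0, 0, -1], [0, -0.36, 0, 0, 0, 0, -1], [0, -0.36, 0, 0, 0, 0, -1], [0, -0.4, 0, 0, 0, 0, -1]]]}}

```text
time_s: 19.15
position: [0.5345, 0.0103, 0.2726]
tool_rot: [[0.001, 0.998, -0.055], [-0.0, -0.055, -0.998], [-1.0, 0.001, 0.0]]
ft_force: [-0.4, -0.2, -1.4]
grip_width: 0.013
```

```bash
cat >> h.py <<'E'
def held(r,fn):
    p=snap('wrist');P=observe()['position'];z=P[2]-.0712+.006
    g=fitcirc(p,P[:2],[(r,z,-1)],.006);print('held off',g[0]-P[:2],g[1])
    over(p,[circ((*P[:2],z),r),tabbox(P,P[2]+.0098)],fn,(130,60,430,350),2)
E
python3 - <<'E'
from h import *
held(.04,'w13z')
plan([(.5,-.12,.27,-3.1,.7),(.4507,-.3607,.22,-3.1,.7)],g=-1)
E
```

```text
held off [0.0005 0.    ] 20.11209
t 19.2 at [0.5321 0.0108 0.2731] h -3.14 grip 0.0128 F [ 0.0785  1.8353 -0.3133]
[[[0.015,-0.125,0.662,0.0,0.0,0.0,-1.0],[0.016,-0.124,0.662,0.0,0.0,0.0,-1.0],[0.015,-0.125,0.662,0.0,0.0,0.0,-1.0],[0.016,-0.124,0.662,-0.001,0.0,0.001,-1.0],[0.125,-0.091,0.607,0.0,0.0,0.0,-1.0]]]
[[[0.125,-0.091,0.608,0.0,0.0,0.0,-1.0],[0.125,-0.091,0.607,0.0,0.0,0.0,-1.0],[0.125,-0.091,0.608,0.0,0.0,0.0,-1.0],[0.125,-0.091,0.607,0.0,0.0,0.0,-1.0],[0.125,-0.091,0.608,0.0,0.0,0.0,-1.0]]]
[[[0.125,-0.09,0.607,0.0,0.0,0.0,-1.0],[0.125,-0.091,0.608,0.0,0.0,0.0,-1.0]]]
end [ 0.4507 -0.3607  0.22  ] -3.083383984281877
```

View pics/w13z.png

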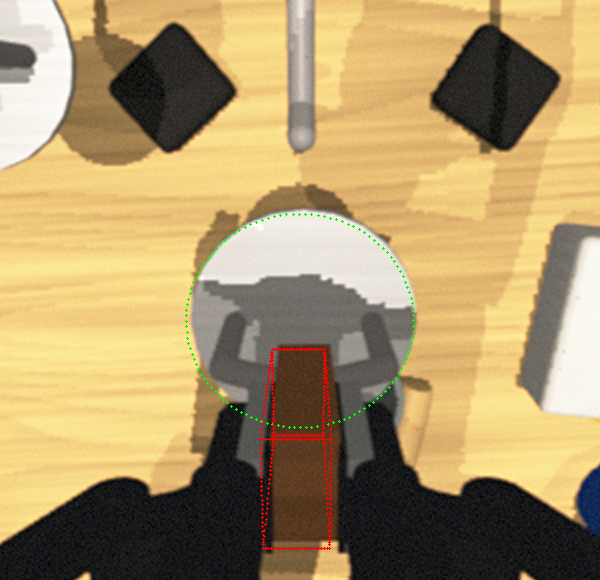

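```bash
python3 - <<'E'
from h import *
plan([(.5,-.04,.335,-3.1,.7),(.4507,-.3607,.335,-3.1,.8),(.4507,-.3607,.19,-3.1,.6)],g=-1)
E
```

```text
t 19.2 at [0.5321 0.0108 0.2731] h -3.14 grip 0.0128 F [ 0.0785  1.8353 -0.3133]
[[[-0.413,-0.196,0.35,0.0,0.0,0.0,-1.0],[-0.413,-0.195,0.35,0.0,0.0,0.0,-1.0],[-0.413,-0.196,0.35,-0.001,0.0,0.001,-1.0],[0.0,-0.071,0.718,0.0,0.0,0.0,-1.0],[0.0,-0.071,0.718,0.0,0.0,0.0,-1.0]]]
[[[0.0,-0.071,0.717,0.0,0.0,0.0,-1.0],[0.0,-0.071,0.718,0.0,0.0,0.0,-1.0],[0.0,-0.071,0.717,0.0,0.0,0.0,-1.0],[0.0,-0.071,0.718,0.0,0.0,0.0,-1.0],[0.0,-0.071,0.717,0.0,0.0,0.0,-1.0]]]
[[[0.0,-0.071,0.718,0.0,0.0,0.0,-1.0],[0.001,-0.071,0.717,0.0,0.0,0.0,-1.0],[0.58,0.0,0.0,0.0,0.0,0.0,-1.0],[0.58,0.0,0.0,0.0,0.0,0.0,-1.0],[0.58,-0.001,0.0,0.0,0.0,0.0,-1.0]]]
[[[0.58,0.0,0.0,0.0,0.0,0.0,-1.0],[0.58,-0.001,0.0,0.0,0.0,0.0,-1.0]]]
end [ 0.4507 -0.3607  0.19  ] -3.083383984281877
```

{"fn": "drive_tool", "kwargs": {"targets": [[[-0.41, -0.2, 0.35, 0, 0, 0, -1], [-0.41, -0.2, 0.35, 0, 0, 0, -1], [-0.41, -0.19, 0.35, 0, 0, 0, -1], [0, -0.07, 0.72, 0, 0, 0, -1], [0, -0.07, 0.72, 0, 0, 0, -1]]]}}

```text
time_s: 19.7
position: [0.4917, -0.1129, 0.335]
tool_rot: [[0.002, 0.999, -0.054], [-0.001, -0.054, -0.999], [-1.0, 0.002, 0.001]]
ft_force: [-0.2, -0.7, -1.8]
grip_width: 0.0133
```

{"fn": "drive_tool", "kwargs": {"targets": [[[0, -0.07, 0.72, 0, 0, 0, -1], [0, -0.07, 0.72, 0, 0, 0, -1], [0, -0.07, 0.72, 0, 0, 0, -1], [0, -0.07, 0.72, 0, 0, 0, -1], [0, -0.07, 0.72, 0, 0, 0, -1]]]}}

```text
time_s: 20.2
position: [0.4641, -0.2923, 0.3342]
tool_rot: [[0.001, 0.998, -0.055], [-0.0, -0.055, -0.998], [-1.0, 0.001, 0.0]]
ft_force: [1.2, 0.2, -1.3]
grip_width: 0.0131
```

{"fn": "drive_tool", "kwargs": {"targets": [[[0, -0.07, 0.72, 0, 0, 0, -1], [0, -0.07, 0.7, 0, 0, 0, -1], [0.3, 0, 0, 0, 0, 0, -1], [0.3, 0, 0, 0, 0, 0, -1], [0, 0, 0, 0, 0, 0, -1]]]}}

```text
time_s: 20.7
position: [0.4532, -0.3611, 0.3021]
tool_rot: [[-0.002, 0.998, -0.056], [0.003, -0.056, -0.998], [-1.0, -0.002, -0.003]]
ft_force: [-0.2, -0.1, -0.6]
grip_width: 0.0134
```

```bash
python3 - <<'E'
from h import *
p=snap('wrist');P=observe()['position'];z=P[2]-.0712+.006
over(p,[circ((.4507,-.3607,.065),.036),circ((*P[:2],z),.04),tabbox(P,P[2]+.0098)],'w14z',(130,60,430,350),2)
s=snap('scene');over(s,[circ((.4507,-.3607,.065),.036),circ((*P[:2],z),.04)],'s14z',(190,110,290,220),6)
plan([(.4507,-.3607,.15,-3.1,.6)],g=-1)
E
```

```text
t 20.8 at [ 0.4538 -0.3612  0.3046] h -3.15 grip 0.0132 F [ 0.4874 -0.048  -0.1915]
[[[0.515,-0.011,-0.001,0.0,0.0,0.0,-1.0],[0.515,-0.011,-0.001,0.0,0.0,0.0,-1.0],[0.516,-0.011,-0.001,0.0,0.0,0.0,-1.0],[0.515,-0.011,-0.001,0.0,0.0,0.0,-1.0],[0.516,-0.01,-0.002,0.0,0.0,0.0,-1.0]]]
[[[0.515,-0.011,-0.001,-0.001,0.0,-0.001,-1.0]]]
end [ 0.4507 -0.3607  0.15  ] -3.0974300711106664
```

View pics/w14z.png

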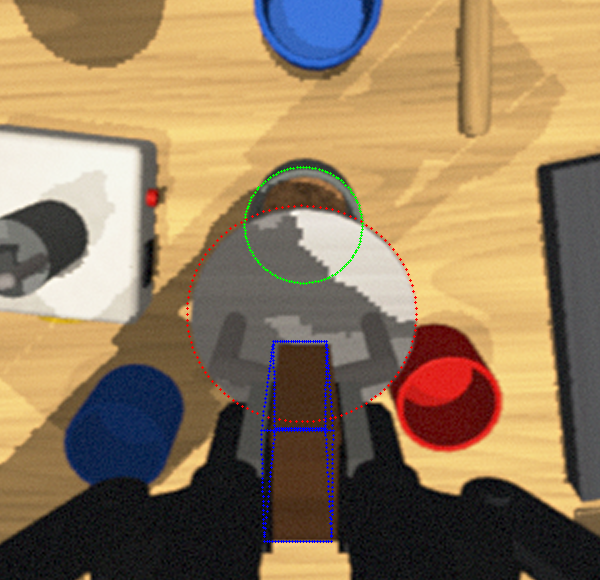

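View pics/s14z.png

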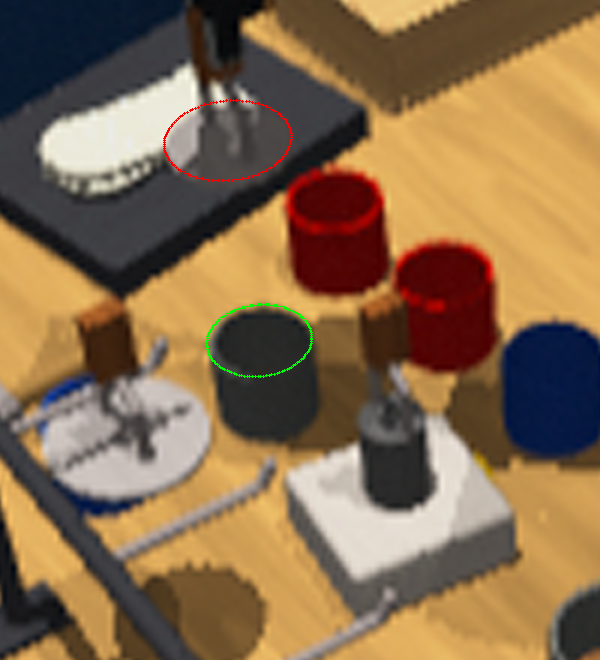

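```bash
python3 - <<'E'
from h import *
s=snap('scene');a=cv2.cvtColor(cv2.imread('pics/scene0.png'),cv2.COLOR_BGR2RGB);b=s['image']
s0=dict(s);s0['image']=a
for nm,c,z,r in[('S2',(.4507,-.3607),.065,.036),('L',(.4283,0),.07,.046),('S1',(.435,.3578),.065,.036)]:
    print(nm,potfit(s0,c,z,r),potfit(s,c,z,r))
E
```

```text
S2 (array([ 0.4502, -0.3602]), np.float32(53.704865)) (array([ 0.4497, -0.3597]), np.float32(49.584267))
L (array([0.4283, 0.001 ]), np.float32(41.517044)) (array([0.4308, 0.0035]), np.float32(31.314808))
S1 (array([0.434 , 0.3613]), np.float32(52.566345)) (array([0.434 , 0.3613]), np.float32(52.532265))
```

```bash
python3 - <<'E'
from h import *
plan([(.4500,-.3600,.152,-3.1,.5)],g=-1)
E
```

```text
t 20.85 at [ 0.4539 -0.3613  0.3051] h -3.14 grip 0.0132 F [-0.7458  0.2445 -1.423 ]
[[[0.437,-0.012,-0.003,0.0,0.0,0.0,-1.0],[0.437,-0.012,-0.003,0.0,0.0,0.0,-1.0],[0.438,-0.012,-0.003,0.0,0.0,0.0,-1.0],[0.437,-0.012,-0.004,0.0,0.0,0.0,-1.0],[0.438,-0.012,-0.003,0.0,0.0,-0.001,-1.0]]]
[[[0.437,-0.012,-0.004,0.0,0.0,0.0,-1.0],[0.438,-0.012,-0.003,-0.001,0.001,-0.001,-1.0]]]
end [ 0.45  -0.36   0.152] -3.086441253022532
```

{"fn": "drive_tool", "kwargs": {"targets": [[[0.44, -0.012, -0.004, 0, 0, 0, -1], [0.44, -0.012, -0.004, 0, 0, 0, -1], [0.44, -0.012, -0.004, 0, 0, 0, -1], [0.44, -0.012, -0.004, 0, 0, 0, -1], [0.44, -0.012, -0.004, 0, 0, 0, -1]]]}}

```text
time_s: 21.35
position: [0.4512, -0.3602, 0.1945]
tool_rot: [[0.002, 0.998, -0.055], [-0.002, -0.055, -0.998], [-1.0, 0.002, 0.002]]
ft_force: [0.3, 0.8, -1.3]
grip_width: 0.0135
```

{"fn": "drive_tool", "kwargs": {"targets": [[[0.43, -0.012, -0.004, 0, 0, 0, -1], [0.42, -0.012, -0.004, 0, 0, 0, -1], [0, 0, 0, 0, 0, 0, -1], [0, 0, 0, 0, 0, 0, -1]]]}}

```text
time_s: 21.75
position: [0.4502, -0.36, 0.153]
tool_rot: [[0.002, 0.998, -0.055], [-0.001, -0.055, -0.998], [-1.0, 0.002, 0.001]]
ft_force: [-0.0, -0.5, -1.1]
grip_width: 0.0129
```

```bash
python3 - <<'E'
from h import *
plan([(.4500,-.3600,.1455,-3.1,.5)],g=-1)
p=snap('wrist');P=observe()['position'];z=P[2]-.0712+.006
over(p,[circ((.4507,-.3607,.065),.036),circ((*P[:2],z),.04)],'w15z',(130,60,430,350),2)
s=snap('scene');over(s,[circ((*P[:2],z),.04)],'s15z',(190,110,290,220),6)
E
```

```text
t 21.75 at [ 0.4502 -0.36    0.153 ] h -3.15 grip 0.0129 F [-0.0054 -0.4931 -1.0545]
[[[0.149,-0.004,0.001,-0.001,0.001,-0.002,-1.0]]]
end [ 0.45   -0.36    0.1455] -3.0885790087778937
```

View pics/s15z.png

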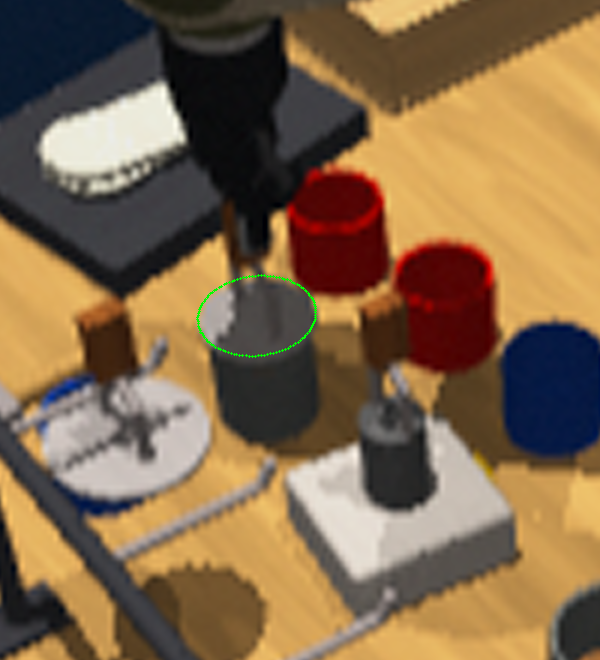

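View pics/w15z.png

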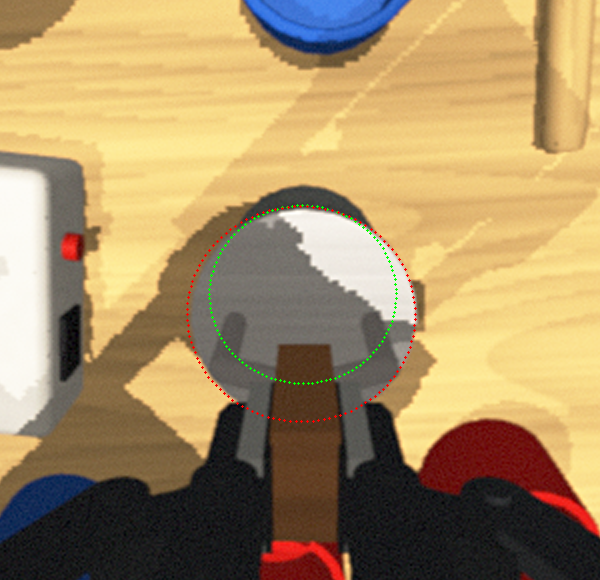

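Good alignment. Lower slowly.

{"fn": "drive_tool", "kwargs": {"targets": [[[0.08, 0, 0, 0, 0, 0, -1], [0.08, 0, 0, 0, 0, 0, -1], [0.06, 0, 0, 0, 0, 0, -1], [0.05, 0, 0, 0, 0, 0, -1], [0, 0, 0, 0, 0, 0, -1]]]}}

```text
time_s: 22.35
position: [0.4496, -0.3595, 0.1378]
tool_rot: [[0.0, 0.998, -0.055], [0.001, -0.055, -0.998], [-1.0, 0.0, -0.001]]
ft_force: [0.5, -0.1, -0.9]
grip_width: 0.0129
```

{"fn": "drive_tool", "kwargs": {"targets": [[[0.04, 0, 0, 0, 0, 0, -1], [0.03, 0, 0, 0, 0, 0, -1], [0, 0, 0, 0, 0, 0, -1]]]}}

```text
time_s: 22.65
position: [0.45, -0.3598, 0.1368]
tool_rot: [[0.003, 0.998, -0.055], [-0.002, -0.055, -0.998], [-1.0, 0.003, 0.002]]
ft_force: [-2.5, 3.5, 13.9]
grip_width: 0.0133
```

{"fn": "drive_tool", "kwargs": {"targets": [[[-0.02, 0, 0, 0, 0, 0, -1], [0, 0, 0, 0, 0, 0, -0.6], [0, 0, 0, 0, 0, 0, -0.3], [0, 0, 0, 0, 0, 0, 0], [0, 0, 0, 0, 0, 0, 0]]]}}

```text
time_s: 23.15
position: [0.4497, -0.3596, 0.1356]
tool_rot: [[0.001, 0.998, -0.055], [0.0, -0.055, -0.998], [-1.0, 0.001, -0.0]]
ft_force: [-0.1, -0.2, 1.1]
grip_width: 0.0427
```

{"fn": "drive_tool", "kwargs": {"targets": [[[-0.2, 0, 0, 0, 0, 0, 0.3], [-0.6, 0, 0, 0, 0, 0, 1], [-0.9, 0, 0, 0, 0, 0, 1], [-0.9, 0, 0, 0, 0, 0, 1], [-0.9, 0, 0, 0, 0, 0, 1]]]}}

```text
time_s: 23.65
position: [0.4492, -0.3592, 0.3135]
tool_rot: [[0.002, 0.998, -0.055], [-0.001, -0.055, -0.998], [-1.0, 0.002, 0.001]]
ft_force: [0.2, -0.7, 0.2]
grip_width: 0.0856
```

```bash
python3 - <<'E'
from h import *
p=snap('wrist');c=(.4505,-.3600)
print(fitcirc(p,c,[(.04,.071,-1)],.01))
over(p,[circ((*c,.071),.04),tabbox(c,.146)],'w16z',(130,60,430,350),2)
s=snap('scene','sc16');over(s,[circ((*c,.071),.04),tabbox(c,.146)],'s16z',(190,110,290,220),6)
plan([(.50,-.16,.36,-3.1),(.56,.12,.36,-3.1),(.6298,.1255,.345,-3.1)])
E
```

```text
(array([ 0.4495, -0.361 ]), np.float32(26.992949))
t 23.75 at [ 0.4504 -0.3605  0.318 ] h -3.15 grip 0.0855 F [-1.0587  0.3648 -0.9412]
[[[-0.145,0.13,-0.675,0.0,0.002,-0.002,1.0],[-0.144,0.129,-0.675,0.0,0.001,-0.002,1.0],[-0.144,0.129,-0.676,0.0,0.002,-0.001,1.0],[-0.142,0.129,-0.676,0.0,0.001,-0.002,1.0],[-0.142,0.129,-0.676,0.0,0.002,-0.001,1.0]]]
[[[-0.141,0.128,-0.676,-0.001,0.001,-0.002,1.0],[0.0,0.112,-0.707,0.0,0.0,0.0,1.0],[0.0,0.112,-0.707,0.0,0.0,0.0,1.0],[0.0,0.112,-0.707,0.0,0.0,0.0,1.0],[0.0,0.112,-0.707,0.0,0.0,0.0,1.0]]]
[[[-0.001,0.112,-0.707,0.0,0.0,0.0,1.0],[0.0,0.112,-0.707,0.0,0.0,0.0,1.0],[-0.001,0.112,-0.707,0.0,0.0,0.0,1.0],[0.0,0.112,-0.708,0.0,0.0,0.0,1.0],[0.149,0.694,-0.093,0.0,0.0,0.0,1.0]]]
[[[0.15,0.695,-0.092,0.0,0.0,0.0,1.0]]]
end [0.6298 0.1255 0.345 ] -3.0938518889723228
```

View pics/s16z.png

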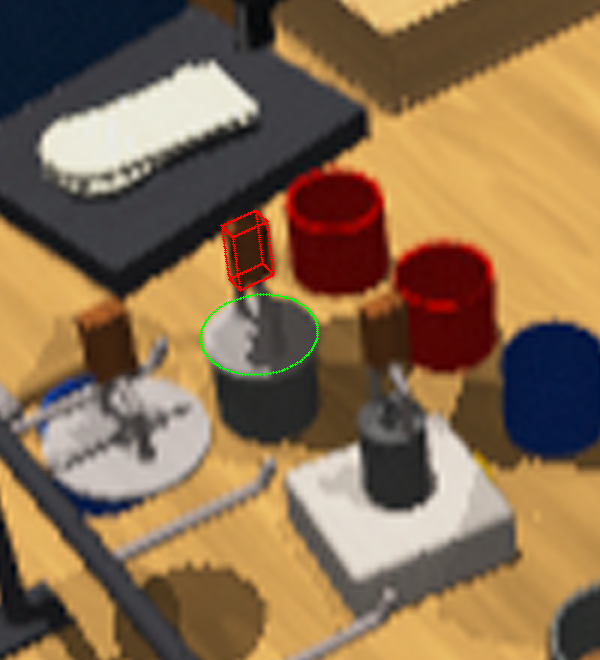

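View pics/w16z.png

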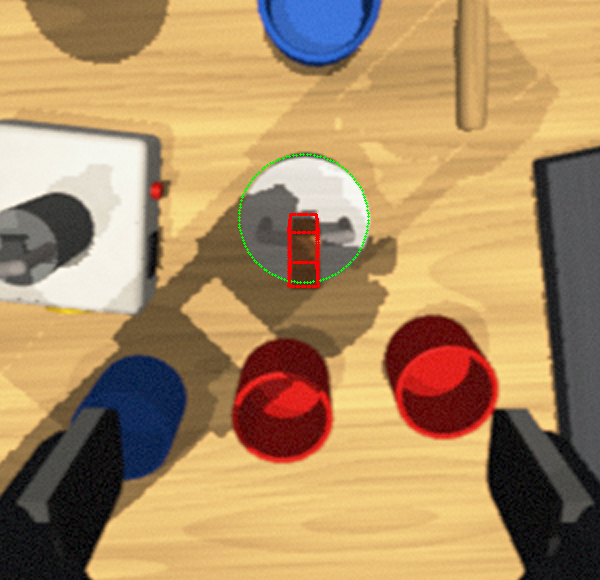

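{"fn": "drive_tool", "kwargs": {"targets": [[[-0.15, 0.13, -0.68, 0, 0.001, -0.001, 1], [-0.15, 0.13, -0.68, 0, 0.001, -0.001, 1], [-0.14, 0.13, -0.68, 0, 0, 0, 1], [-0.14, 0.13, -0.68, 0, 0, 0, 1], [-0.14, 0.13, -0.68, 0, 0, 0, 1]]]}}

```text
time_s: 24.25
position: [0.4913, -0.1902, 0.3473]
tool_rot: [[-0.001, 0.998, -0.055], [0.002, -0.055, -0.998], [-1.0, -0.001, -0.002]]
ft_force: [0.2, 0.1, 0.3]
grip_width: 0.0858
```

{"fn": "drive_tool", "kwargs": {"targets": [[[-0.14, 0.13, -0.68, 0, 0, 0, 1], [0, 0.11, -0.71, 0, 0, 0, 1], [0, 0.11, -0.71, 0, 0, 0, 1], [0, 0.11, -0.71, 0, 0, 0, 1], [0, 0.11, -0.71, 0, 0, 0, 1]]]}}

```text
time_s: 24.75
position: [0.5294, -0.016, 0.3544]
tool_rot: [[-0.001, 0.998, -0.055], [0.002, -0.055, -0.998], [-1.0, -0.001, -0.002]]
ft_force: [0.8, 0.4, 0.7]
grip_width: 0.0851
```

{"fn": "drive_tool", "kwargs": {"targets": [[[0, 0.11, -0.71, 0, 0, 0, 1], [0, 0.11, -0.71, 0, 0, 0, 1], [0, 0.11, -0.71, 0, 0, 0, 1], [0, 0.11, -0.71, 0, 0, 0, 1], [0.15, 0.69, -0.09, 0, 0, 0, 1]]]}}

```text
time_s: 25.25
position: [0.5927, 0.1297, 0.3496]
tool_rot: [[0.003, 0.999, -0.05], [0.003, -0.05, -0.999], [-1.0, 0.002, -0.003]]
ft_force: [0.9, -1.5, 0.9]
grip_width: 0.0854
```

{"fn": "drive_tool", "kwargs": {"targets": [[[0.15, 0.69, -0.09, 0, 0, 0, 1], [0, 0, 0, 0, 0, 0, 1], [0, 0, 0, 0, 0, 0, 1]]]}}

```text
time_s: 25.55
position: [0.6288, 0.1282, 0.3386]
tool_rot: [[-0.003, 0.998, -0.055], [0.002, -0.055, -0.998], [-1.0, -0.003, -0.002]]
ft_force: [-0.7, -1.2, 1.2]
grip_width: 0.0856
```

```bash
python3 - <<'E'
from h import *
p=snap('wrist','w17')
c=(.6298,.1255)
X=[circ((*c,.182),.04),tabbox(c,.257)]
over(p,X,'w17z',(130,80,430,330),2)
print(potfit(p,(.4283,0),.07,.046),potfit(p,(.4345,.3578),.065,.036))
plan([(.6298,.1255,.2465,-3.1,.5)])
E
```

```text
(array([ 0.4283, -0.001 ]), np.float32(35.0922)) (array([0.4325, 0.3593]), np.float32(27.764381))
t 25.6 at [0.6284 0.1282 0.3397] h -3.16 grip 0.0854 F [ 0.6258  0.7061 -0.0199]
[[[0.466,0.009,0.014,0.0,-0.001,0.0,1.0],[0.466,0.008,0.014,0.0,0.0,0.0,1.0],[0.466,0.009,0.013,-0.001,-0.001,0.001,1.0],[0.465,0.008,0.013,0.0,0.0,0.0,1.0]]]
end [0.6298 0.1255 0.2465] -3.1065171095347663
```

View pics/w17z.png

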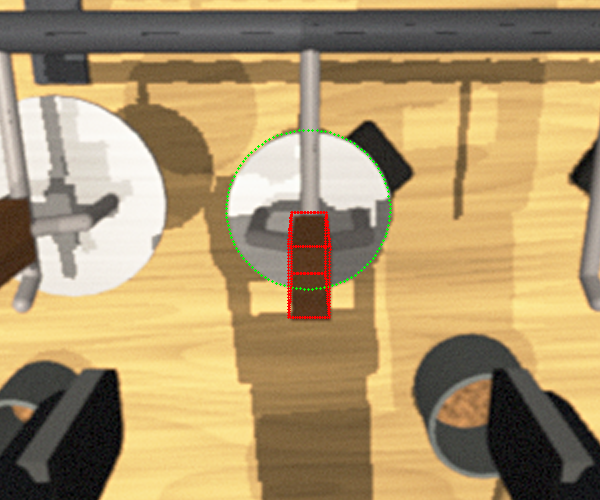

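Overlay matches; pots unmoved. Grasp.

{"fn": "drive_tool", "kwargs": {"targets": [[[0.46, 0.009, 0.014, 0, -0.001, 0, 1], [0.46, 0.009, 0.014, 0, 0, 0, 1], [0.46, 0.009, 0.014, 0, 0, 0, 1], [0.45, 0.008, 0.014, 0, 0, 0, 1], [0, 0, 0, 0, 0, 0, 1]]]}}

```text
time_s: 26.1
position: [0.6285, 0.1253, 0.2464]
tool_rot: [[-0.005, 0.998, -0.055], [0.001, -0.055, -0.998], [-1.0, -0.005, -0.001]]
ft_force: [0.2, -0.0, -0.5]
grip_width: 0.086
```

{"fn": "drive_tool", "kwargs": {"targets": [[[0, 0, 0, 0, 0, 0, 0], [0, 0, 0, 0, 0, 0, -0.3], [0, 0, 0, 0, 0, 0, -0.5], [0, 0, 0, 0, 0, 0, -0.8], [0, 0, 0, 0, 0, 0, -1]]], "force": 60}}

```text
time_s: 26.6
position: [0.6303, 0.1257, 0.2485]
tool_rot: [[-0.0, 0.998, -0.055], [0.002, -0.055, -0.998], [-1.0, -0.0, -0.002]]
ft_force: [0.5, 6.6, 3.2]
grip_width: 0.0135
```

{"fn": "drive_tool", "kwargs": {"targets": [[[0, 0, 0, 0, 0, 0, -1], [0, 0, 0, 0, 0, 0, -1], [0, 0, 0, 0, 0, 0, -1], [0, 0, 0, 0, 0, 0, -1]]]}}

```text
time_s: 27.0
position: [0.6303, 0.1257, 0.2484]
tool_rot: [[-0.0, 0.998, -0.055], [0.002, -0.055, -0.998], [-1.0, -0.0, -0.002]]
ft_force: [0.5, 3.5, 5.2]
grip_width: 0.0129
```

{"fn": "drive_tool", "kwargs": {"targets": [[[-0.13, 0, 0, 0, 0, 0, -1], [-0.13, 0, 0, 0, 0, 0, -1], [-0.13, 0, 0, 0, 0, 0, -1], [-0.13, 0, 0, 0, 0, 0, -1], [0, 0, 0, 0, 0, 0, -1]]]}}

```text
time_s: 27.5
position: [0.6305, 0.1253, 0.2751]
tool_rot: [[0.001, 0.998, -0.055], [0.001, -0.055, -0.998], [-1.0, 0.001, -0.001]]
ft_force: [-0.7, 0.3, -0.9]
grip_width: 0.0132
```

{"fn": "drive_tool", "kwargs": {"targets": [[[0, -0.36, 0, 0, 0, 0, -1], [0, -0.36, 0, 0, 0, 0, -1], [0, -0.36, 0, 0, 0, 0, -1], [0, -0.36, 0, 0, 0, 0, -1], [0, -0.4, 0, 0, 0, 0, -1]]]}}

```text
time_s: 28.0
position: [0.5376, 0.1305, 0.2739]
tool_rot: [[-0.001, 0.998, -0.055], [0.001, -0.055, -0.998], [-1.0, -0.001, -0.001]]
ft_force: [0.3, 0.6, -0.8]
grip_width: 0.0137
```

```bash
python3 - <<'E'
from h import *
held(.04,'w18z')
plan([(.434,.358,.27,-3.1,.7)],g=-1)
E
```

```text
held off [ 0.0005 -0.004 ] 16.426931
t 28.05 at [0.5351 0.1309 0.2744] h -3.12 grip 0.0131 F [0.6971 1.6336 0.5829]
[[[0.012,-0.283,-0.553,0.0,0.0,0.0,-1.0],[0.012,-0.283,-0.553,0.0,0.0,0.0,-1.0],[0.012,-0.283,-0.553,0.0,0.0,0.0,-1.0],[0.012,-0.284,-0.553,0.0,0.0,0.0,-1.0],[0.012,-0.283,-0.553,0.0,0.0,0.001,-1.0]]]
[[[0.012,-0.284,-0.553,0.0,0.0,0.0,-1.0],[0.012,-0.283,-0.553,0.0,0.0,0.001,-1.0],[0.013,-0.284,-0.553,0.0,-0.001,0.0,-1.0]]]
end [0.434 0.358 0.27 ] -3.1232872136359333
```

View pics/w18z.png

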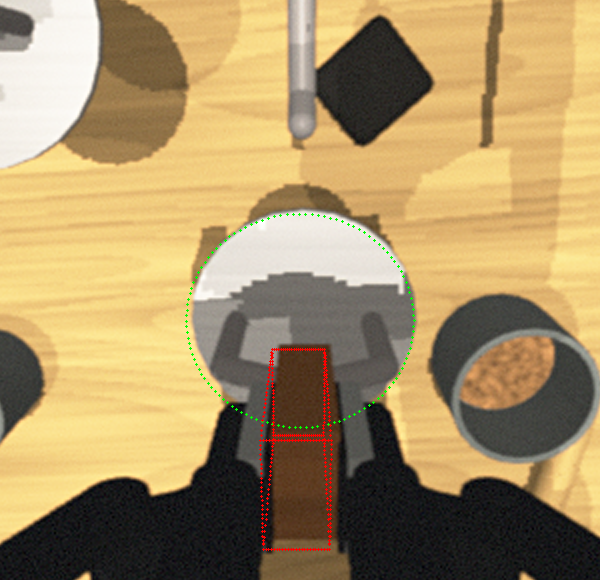

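```bash
python3 - <<'E'
from h import *
import pickle
for f in('w2','w3'):
    w=pickle.load(open(f+'.pkl','rb'))
    print(f,potfit(w,(.4345,.3585),.065,.036,f+'s1'),fitcirc(w,(.4345,.3585),[(.031,.065,1)]),fitcirc(w,(.4345,.3585),[(.036,.065,1)]))
w=pickle.load(open('w2.pkl','rb'))
over(w,[circ((.4345,.3585,.065),.036),circ((.4345,.3585,.065),.031)],'w2o',(205,115,285,195),8)
E
```

```text
w2 (array([0.4355, 0.357 ]), np.float32(67.70835)) (array([0.433, 0.361]), np.float32(35.44037)) (array([0.4385, 0.356 ]), np.float32(48.13668))
w3 (array([0.4345, 0.3585]), np.float32(64.01015)) (array([0.431 , 0.3625]), np.float32(41.85891)) (array([0.4375, 0.354 ]), np.float32(41.050674))
```

View pics/w2o.png

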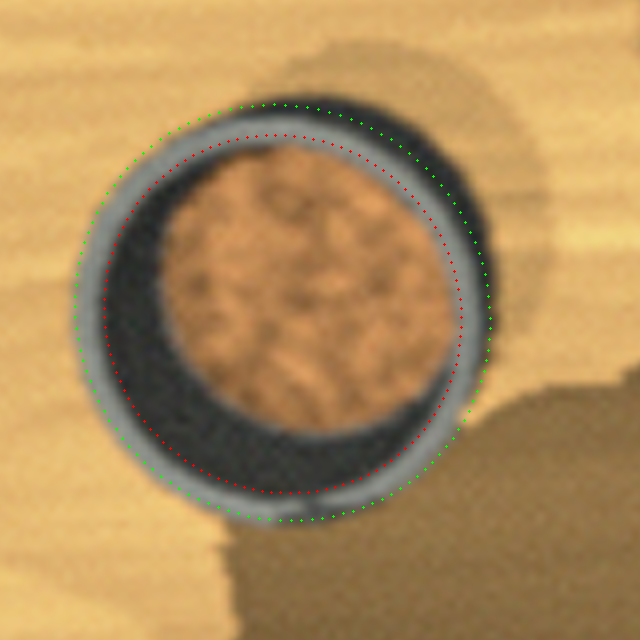

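{"fn": "drive_tool", "kwargs": {"targets": [[[0, -0.28, -0.55, 0, 0, 0, -1], [0, -0.28, -0.55, 0, 0, 0, -1], [0, -0.28, -0.55, 0, 0, 0, -1], [0, -0.28, -0.55, 0, 0, 0, -1], [0, -0.28, -0.55, 0, 0, 0, -1]]]}}

```text
time_s: 28.55
position: [0.4756, 0.2727, 0.2743]
tool_rot: [[-0.001, 0.998, -0.055], [0.001, -0.055, -0.998], [-1.0, -0.001, -0.001]]
ft_force: [0.9, 0.1, -1.0]
grip_width: 0.013
```

{"fn": "drive_tool", "kwargs": {"targets": [[[0, -0.28, -0.55, 0, 0, 0, -1], [0, -0.28, -0.55, 0, 0, 0, -1], [0, -0.28, -0.55, 0, 0, 0, -1], [0, 0, 0, 0, 0, 0, -1], [0, 0, 0, 0, 0, 0, -1]]]}}

```text
time_s: 29.05
position: [0.4386, 0.3565, 0.2742]
tool_rot: [[-0.001, 0.999, -0.054], [0.001, -0.054, -0.999], [-1.0, -0.001, -0.0]]
ft_force: [0.1, -1.0, -1.2]
grip_width: 0.0131
```

```bash
python3 - <<'E'
from h import *
p=snap('wrist');t=snap('top');s=snap('scene')
c=(.4345,.3585);P=observe()['position'];z=P[2]-.0724+.006
X=[circ((*c,.065),.036),circ((*P[:2],z),.04)]
over(p,X,'w19z',(130,60,430,350),2);over(s,X,'s19z',(320,230,420,330),6)
q=pickle=None
plan([(.434,.3588,.154,-3.1,.5)],g=-1)
E
```

```text
t 29.2 at [0.4392 0.3556 0.2744] h -3.23 grip 0.0132 F [ 0.691  -0.487  -0.5586]
[[[0.482,-0.021,-0.011,0.0,0.0,0.0,-1.0],[0.481,-0.021,-0.011,-0.001,0.0,0.0,-1.0],[0.482,-0.021,-0.012,0.0,0.0,0.0,-1.0],[0.481,-0.021,-0.011,-0.001,0.0,0.001,-1.0],[0.482,-0.022,-0.012,0.0,-0.001,0.0,-1.0]]]
end [0.434  0.3588 0.154 ] -3.114460219298751
```

View pics/w19z.png

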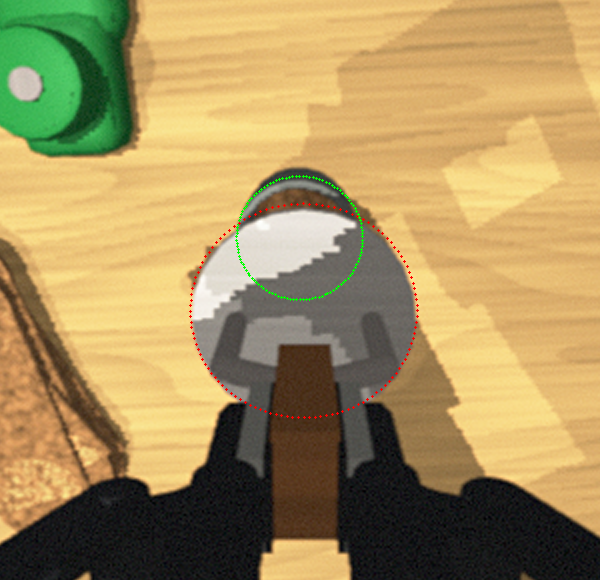

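View pics/s19z.png

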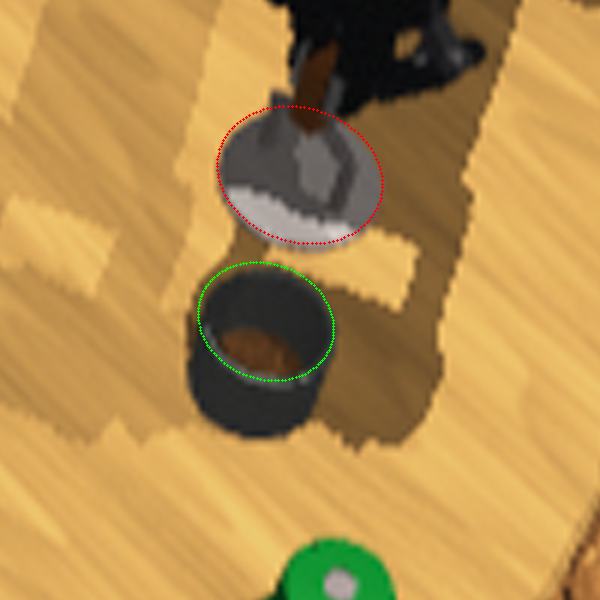

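{"fn": "drive_tool", "kwargs": {"targets": [[[0.48, -0.023, -0.015, 0, 0, 0, -1], [0.48, -0.023, -0.015, 0, 0, 0, -1], [0.48, -0.023, -0.015, 0, 0, 0, -1], [0.48, -0.023, -0.015, 0, 0, 0, -1], [0.48, -0.023, -0.015, 0, 0, 0, -1]]]}}

```text
time_s: 29.7
position: [0.4336, 0.3597, 0.1536]
tool_rot: [[-0.001, 0.998, -0.057], [0.001, -0.057, -0.998], [-1.0, -0.001, -0.001]]
ft_force: [-0.5, 0.1, -1.1]
grip_width: 0.0135
```

{"fn": "drive_tool", "kwargs": {"targets": [[[0, 0, 0, 0, 0, 0, -1], [0, 0, 0, 0, 0, 0, -1], [0, 0, 0, 0, 0, 0, -1]]]}}

```text
time_s: 30.0
position: [0.434, 0.3606, 0.156]
tool_rot: [[0.001, 0.998, -0.056], [0.002, -0.056, -0.998], [-1.0, 0.001, -0.002]]
ft_force: [0.1, -0.3, -1.1]
grip_width: 0.0132
```

```bash
python3 - <<'E'
from h import *
p=snap('wrist');s=snap('scene')
c=(.434,.3593);P=observe()['position'];z=P[2]-.0724
X=[circ((*c,.065),.036),circ((*P[:2],z+.006),.04),circ((*P[:2],z-.01),.022)]
over(p,X,'w20z',(130,60,430,350),2);over(s,X,'s20z',(320,230,420,330),6)
plan([(.4335,.3593,.1435,-3.1,.5)],g=-1)
E
```

```text
t 30.1 at [0.4336 0.3606 0.1557] h -3.18 grip 0.0133 F [-0.2037  0.5102 -1.5824]
[[[0.244,-0.002,0.027,-0.001,-0.002,-0.001,-1.0]]]
end [0.4335 0.3593 0.1435] -3.124075868933276
```

View pics/w20z.png

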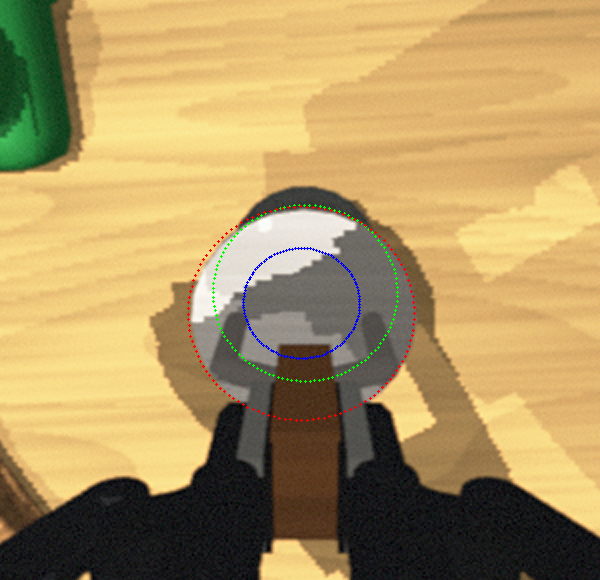

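View pics/s20z.png

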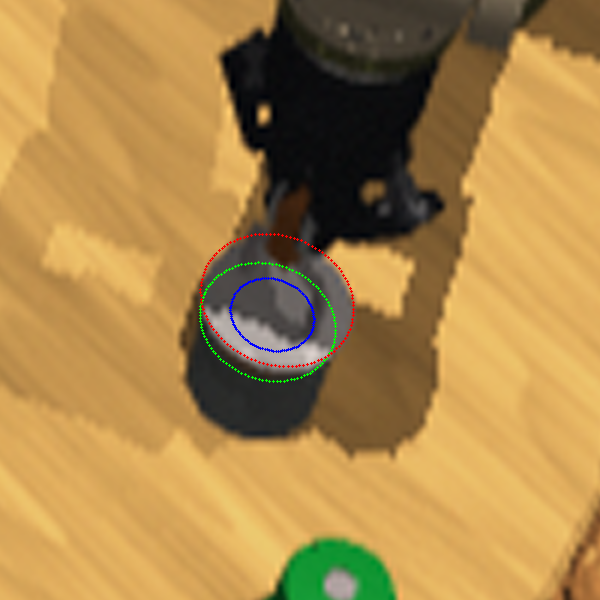

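{"fn": "drive_tool", "kwargs": {"targets": [[[0.08, 0, 0.01, 0, -0.001, 0, -1], [0.08, 0, 0, 0, 0, 0, -1], [0.06, 0, 0, 0, 0, 0, -1], [0.06, 0, 0, 0, 0, 0, -1], [0, 0, 0, 0, 0, 0, -1]]]}}

```text
time_s: 30.6
position: [0.4328, 0.36, 0.1399]
tool_rot: [[-0.002, 0.998, -0.055], [-0.0, -0.055, -0.998], [-1.0, -0.002, 0.0]]
ft_force: [0.9, 0.2, -1.2]
grip_width: 0.0133
```

{"fn": "drive_tool", "kwargs": {"targets": [[[0.03, 0, 0, 0, 0, 0, -1], [0.03, 0, 0, 0, 0, 0, -1], [0, 0, 0, 0, 0, 0, -1]]]}}

```text
time_s: 30.9
position: [0.4332, 0.3602, 0.1379]
tool_rot: [[-0.0, 0.998, -0.055], [0.001, -0.055, -0.998], [-1.0, -0.0, -0.001]]
ft_force: [-1.5, 0.3, 2.0]
grip_width: 0.013
```

Contact starting at the expected height; a nudge more, then release.

{"fn": "drive_tool", "kwargs": {"targets": [[[0.03, 0, 0, 0, 0, 0, -1], [0, 0, 0, 0, 0, 0, -1], [0, 0, 0, 0, 0, 0, -1]]]}}

```text
time_s: 31.2
position: [0.4333, 0.3604, 0.1378]
tool_rot: [[0.001, 0.998, -0.055], [0.001, -0.055, -0.998], [-1.0, 0.001, -0.001]]
ft_force: [-2.9, -0.1, 13.4]
grip_width: 0.0132
```

{"fn": "drive_tool", "kwargs": {"targets": [[[-0.02, 0, 0, 0, 0, 0, -1], [0, 0, 0, 0, 0, 0, -0.6], [0, 0, 0, 0, 0, 0, -0.3], [0, 0, 0, 0, 0, 0, 0], [0, 0, 0, 0, 0, 0, 0]]]}}

```text
time_s: 31.7
position: [0.433, 0.36, 0.1367]
tool_rot: [[-0.001, 0.998, -0.055], [-0.0, -0.055, -0.998], [-1.0, -0.001, 0.0]]
ft_force: [-0.2, 0.7, -0.9]
grip_width: 0.0428
```

{"fn": "drive_tool", "kwargs": {"targets": [[[-0.2, 0, 0, 0, 0, 0, 0.3], [-0.6, 0, 0, 0, 0, 0, 1], [-0.9, 0, 0, 0, 0, 0, 1], [-0.9, 0, 0, 0, 0, 0, 1], [-0.9, 0, 0, 0, 0, 0, 1]]]}}

```text
time_s: 32.2
position: [0.4327, 0.3598, 0.3147]
tool_rot: [[-0.0, 0.998, -0.055], [0.0, -0.055, -0.998], [-1.0, -0.0, -0.0]]
ft_force: [0.6, 0.5, -0.4]
grip_width: 0.0851
```

```bash
python3 - <<'E'
from h import *
p=snap('wrist');c=(.4338,.3600)
print(fitcirc(p,c,[(.04,.071,-1)],.01))
over(p,[circ((*c,.071),.04),tabbox(c,.146)],'w21z',(130,60,430,350),2)
s=snap('scene','sc21');over(s,[circ((*c,.071),.04),tabbox(c,.146)],'s21z',(320,230,420,330),6)
plan([(.56,.24,.36,-3.1),(.6431,.2445,.345,-3.1)])
E
```

```text
(array([0.4323, 0.359 ]), np.float32(33.291985))
t 32.3 at [0.4343 0.3607 0.3191] h -3.15 grip 0.0852 F [0.9579 0.0757 0.0401]
[[[-0.162,0.53,0.453,0.0,-0.001,-0.002,1.0],[-0.162,0.53,0.454,0.0,-0.001,-0.002,1.0],[-0.163,0.53,0.454,0.0,-0.001,-0.002,1.0],[-0.163,0.53,0.454,0.0,-0.002,-0.002,1.0],[-0.163,0.529,0.454,-0.001,-0.001,-0.002,1.0]]]
[[[0.1,0.551,-0.06,0.0,0.0,0.0,1.0],[0.1,0.552,-0.06,0.0,0.0,0.0,1.0],[0.1,0.551,-0.06,0.0,0.0,0.0,1.0]]]
end [0.6431 0.2445 0.345 ] -3.0944132159974655
```

View pics/s21z.png

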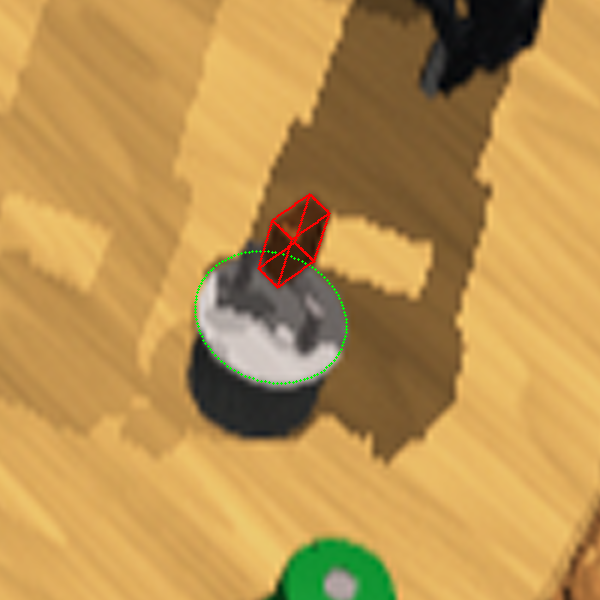

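View pics/w21z.png

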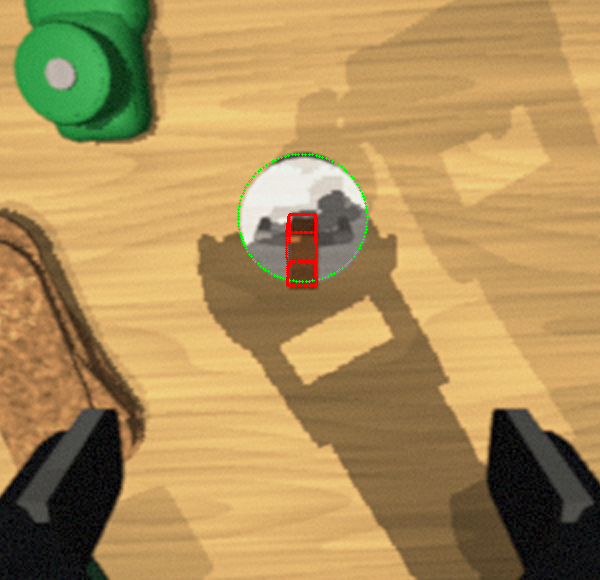

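{"fn": "drive_tool", "kwargs": {"targets": [[[-0.16, 0.53, 0.45, 0, -0.001, -0.002, 1], [-0.16, 0.53, 0.45, 0, 0, 0, 1], [-0.16, 0.53, 0.45, 0, 0, 0, 1], [-0.16, 0.53, 0.45, 0, 0, 0, 1], [-0.16, 0.53, 0.45, 0, 0, 0, 1]]]}}

```text
time_s: 32.8
position: [0.56, 0.2393, 0.352]
tool_rot: [[-0.003, 0.998, -0.055], [-0.001, -0.055, -0.998], [-1.0, -0.003, 0.001]]
ft_force: [0.1, 0.1, 0.3]
grip_width: 0.0855
```

{"fn": "drive_tool", "kwargs": {"targets": [[[0.08, 0.55, -0.06, 0, 0, 0, 1], [0.08, 0.55, -0.06, 0, 0, 0, 1], [0.08, 0.55, -0.06, 0, 0, 0, 1], [0, 0, 0, 0, 0, 0, 1], [0, 0, 0, 0, 0, 0, 1]]]}}

```text
time_s: 33.3
position: [0.6423, 0.2448, 0.3386]
tool_rot: [[-0.004, 0.998, -0.055], [-0.001, -0.055, -0.998], [-1.0, -0.004, 0.001]]
ft_force: [0.3, -0.2, -0.3]
grip_width: 0.0852
```

```bash
python3 - <<'E'
from h import *
p=snap('wrist','w22')
c=(.6431,.2445)
X=[circ((*c,.182),.05),tabbox(c,.257)]
over(p,X,'w22z',(130,80,430,330),2)
print(potfit(p,(.4283,0),.07,.046))
t=snap('top');print(potfit(t,(.4283,0),.07,.046))
plan([(.6431,.2445,.2475,-3.1,.5)])
E
```

```text
(array([0.4278, 0.    ]), np.float32(41.565926))
(array([0.4268, 0.001 ]), np.float32(28.398432))
t 33.4 at [0.6415 0.245  0.3402] h -3.14 grip 0.0852 F [-1.121  -0.854   0.9662]
[[[0.464,0.009,0.002,0.0,0.0,0.001,1.0],[0.464,0.009,0.002,0.0,0.0,0.0,1.0],[0.463,0.008,0.002,0.0,0.0,0.001,1.0],[0.464,0.008,0.001,-0.001,0.001,0.0,1.0]]]
end [0.6431 0.2445 0.2475] -3.085259791642586
```

View pics/w22z.png

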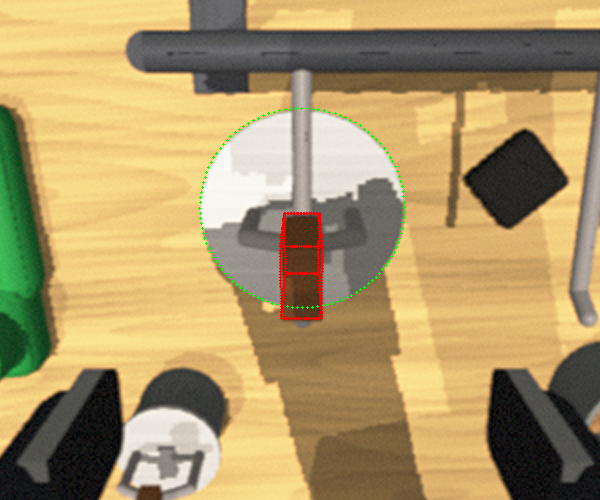

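{"fn": "drive_tool", "kwargs": {"targets": [[[0.46, 0.009, 0, 0, 0, 0.001, 1], [0.46, 0.009, 0, 0, 0, 0.001, 1], [0.46, 0.009, 0, 0, 0, 0, 1], [0.45, 0.009, 0, 0, 0, 0, 1], [0, 0, 0, 0, 0, 0, 1]]]}}

```text
time_s: 33.9
position: [0.6422, 0.2447, 0.2459]
tool_rot: [[-0.006, 0.998, -0.055], [-0.002, -0.055, -0.998], [-1.0, -0.006, 0.002]]
ft_force: [0.3, -0.8, 0.4]
grip_width: 0.0855
```

{"fn": "drive_tool", "kwargs": {"targets": [[[0, 0, 0, 0, 0, 0, 0], [0, 0, 0, 0, 0, 0, -0.3], [0, 0, 0, 0, 0, 0, -0.5], [0, 0, 0, 0, 0, 0, -0.8], [0, 0, 0, 0, 0, 0, -1]]], "force": 60}}

```text
time_s: 34.4
position: [0.644, 0.245, 0.2484]
tool_rot: [[-0.0, 0.998, -0.055], [-0.0, -0.055, -0.998], [-1.0, -0.0, 0.0]]
ft_force: [1.8, 7.2, 4.7]
grip_width: 0.0131
```

{"fn": "drive_tool", "kwargs": {"targets": [[[0, 0, 0, 0, 0, 0, -1], [0, 0, 0, 0, 0, 0, -1], [0, 0, 0, 0, 0, 0, -1], [0, 0, 0, 0, 0, 0, -1]]]}}

```text
time_s: 34.8
position: [0.6439, 0.2451, 0.2484]
tool_rot: [[0.0, 0.999, -0.055], [-0.0, -0.055, -0.999], [-1.0, 0.0, 0.0]]
ft_force: [0.8, 5.1, 4.3]
grip_width: 0.0129
```

{"fn": "drive_tool", "kwargs": {"targets": [[[-0.13, 0, 0, 0, 0, 0, -1], [-0.13, 0, 0, 0, 0, 0, -1], [-0.13, 0, 0, 0, 0, 0, -1], [-0.13, 0, 0, 0, 0, 0, -1], [0, 0, 0, 0, 0, 0, -1]]]}}

```text
time_s: 35.3
position: [0.6441, 0.2446, 0.2751]
tool_rot: [[0.001, 0.998, -0.055], [-0.001, -0.055, -0.998], [-1.0, 0.001, 0.001]]
ft_force: [0.1, 0.4, -1.0]
grip_width: 0.0131
```

{"fn": "drive_tool", "kwargs": {"targets": [[[0, -0.36, 0, 0, 0, 0, -1], [0, -0.36, 0, 0, 0, 0, -1], [0, -0.36, 0, 0, 0, 0, -1], [0, -0.36, 0, 0, 0, 0, -1], [0, -0.4, 0, 0, 0, 0, -1]]]}}

```text
time_s: 35.8
position: [0.5512, 0.2496, 0.2737]
tool_rot: [[-0.001, 0.998, -0.055], [-0.001, -0.055, -0.998], [-1.0, -0.001, 0.001]]
ft_force: [-0.2, 0.8, -0.7]
grip_width: 0.013
```

{"fn": "drive_tool", "kwargs": {"targets": [[[0, -0.2, 0, 0, 0, 0, -1], [0, 0, 0, 0, 0, 0, -1]]]}}

```text
time_s: 36.0
position: [0.5413, 0.2505, 0.2745]
tool_rot: [[-0.001, 0.999, -0.055], [-0.001, -0.055, -0.999], [-1.0, -0.001, 0.001]]
ft_force: [0.4, -0.0, -0.9]
grip_width: 0.0135
```

```bash
python3 - <<'E'
from h import *
held(.05,'w23z')
t=snap('top','top23');print(potfit(t,(.4283,0),.07,.046))
plan([(.428,0.0005,.275,-3.1,.7)],g=-1)
E
```

```text
held off [-0.003  -0.0035] 16.133516
(array([0.4283, 0.    ]), np.float32(30.54014))
t 36.1 at [0.5426 0.2502 0.2741] h -3.17 grip 0.0131 F [-0.2933 -0.1287 -2.2352]
[[[-0.002,-0.251,0.639,0.0,0.0,0.0,-1.0],[-0.001,-0.252,0.639,0.0,0.0,0.0,-1.0],[-0.002,-0.251,0.639,0.0,0.0,0.0,-1.0],[-0.001,-0.252,0.639,0.0,0.0,0.0,-1.0],[-0.002,-0.251,0.639,0.0,0.0,0.0,-1.0]]]
[[[-0.001,-0.252,0.64,0.0,0.0,0.0,-1.0],[-0.002,-0.251,0.639,-0.001,0.001,0.0,-1.0],[-0.002,-0.252,0.639,0.0,0.0,0.001,-1.0]]]
end [0.428  0.0005 0.275 ] -3.112555498662113
```

View pics/w23z.png

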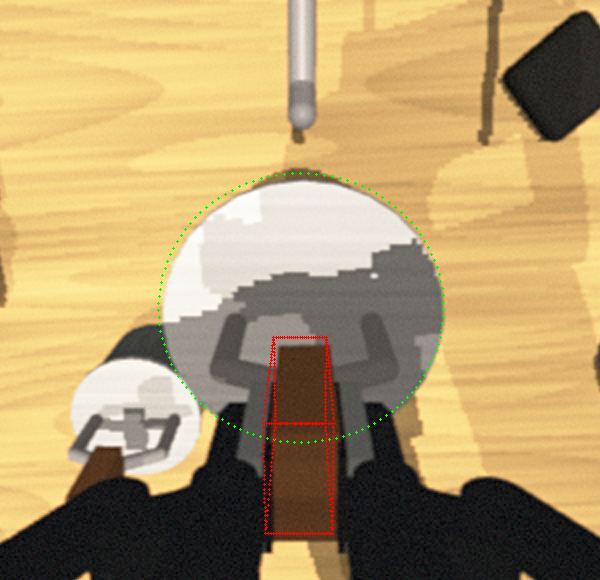

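{"fn": "drive_tool", "kwargs": {"targets": [[[0, -0.25, 0.64, 0, 0, 0, -1], [0, -0.25, 0.64, 0, 0, 0, -1], [0, -0.25, 0.64, 0, 0, 0, -1], [0, -0.25, 0.64, 0, 0, 0, -1], [0, -0.25, 0.64, 0, 0, 0, -1]]]}}

```text
time_s: 36.6
position: [0.471, 0.0925, 0.2741]
tool_rot: [[-0.001, 0.998, -0.055], [-0.001, -0.055, -0.998], [-1.0, -0.001, 0.001]]
ft_force: [1.5, 0.1, -1.4]
grip_width: 0.013
```

{"fn": "drive_tool", "kwargs": {"targets": [[[0, -0.25, 0.64, 0, 0, 0, -1], [0, -0.25, 0.64, 0, 0, 0, -1], [0, -0.25, 0.64, 0, 0, 0, -1], [0, 0, 0, 0, 0, 0, -1], [0, 0, 0, 0, 0, 0, -1]]]}}

```text
time_s: 37.1
position: [0.4287, -0.0006, 0.2745]
tool_rot: [[-0.001, 0.998, -0.057], [-0.001, -0.057, -0.998], [-1.0, -0.0, 0.001]]
ft_force: [-0.3, -0.3, -0.7]
grip_width: 0.0134
```

```bash
python3 - <<'E'
from h import *
p=snap('wrist');s=snap('scene')
c=(.4282,.0003);P=observe()['position'];z=P[2]-.0724
print('scene pot',potfit(s,c,.07,.046))
X=[circ((*c,.07),.046),circ((*P[:2],z+.006),.05),np.zeros((1,3))+[c[0],c[1],.07]]
over(p,X,'w24z',(130,60,430,350),2);over(s,X,'s24z',(240,160,340,260),6)
plan([(.428,.0005,.159,-3.1,.5)],g=-1)
E
```

```text
scene pot (array([ 0.4262, -0.0007]), np.float32(39.412956))
t 37.2 at [0.4287 0.0005 0.2743] h -3.15 grip 0.0132 F [-0.3025  1.0397 -0.5786]
[[[0.461,-0.002,0.0,0.0,0.0,0.0,-1.0],[0.461,-0.002,0.0,0.0,0.0,0.0,-1.0],[0.462,-0.003,-0.001,0.0,0.0,0.0,-1.0],[0.461,-0.002,0.0,0.0,0.0,0.0,-1.0],[0.462,-0.003,-0.001,-0.001,0.001,0.001,-1.0]]]
end [0.428  0.0005 0.159 ] -3.0903166786606353
```

View pics/w24z.png

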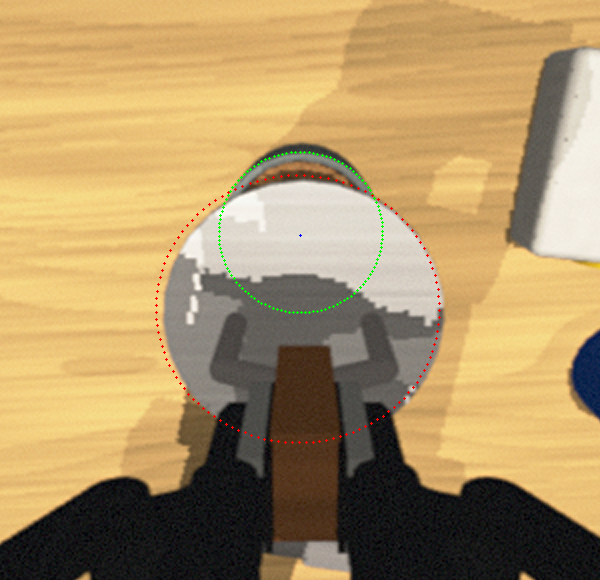

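View pics/s24z.png

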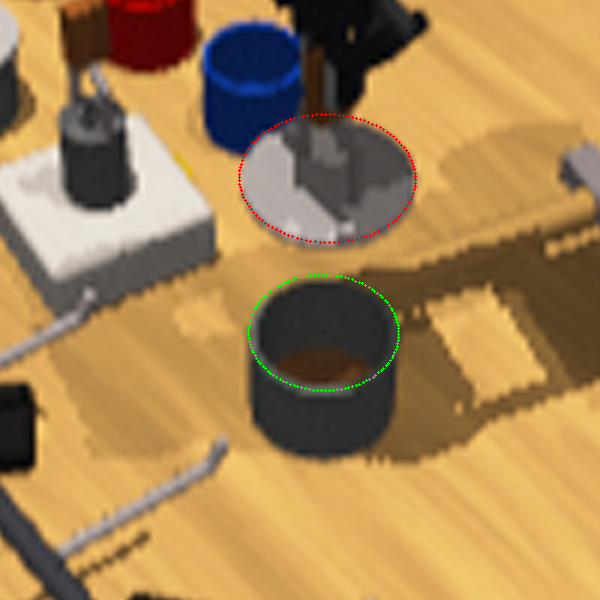

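{"fn": "drive_tool", "kwargs": {"targets": [[[0.46, 0, 0, 0, 0, 0, -1], [0.46, 0, 0, 0, 0, 0, -1], [0.46, 0, 0, 0, 0, 0, -1], [0.46, 0, 0, 0, 0, 0, -1], [0.46, 0, 0, 0, 0, 0, -1]]]}}

```text
time_s: 37.7
position: [0.4285, 0.0009, 0.1584]
tool_rot: [[-0.001, 0.999, -0.053], [-0.001, -0.053, -0.999], [-1.0, -0.001, 0.001]]
ft_force: [0.7, 0.6, -0.5]
grip_width: 0.0128
```

{"fn": "drive_tool", "kwargs": {"targets": [[[0, 0, 0, 0, 0, 0, -1], [0, 0, 0, 0, 0, 0, -1], [0, 0, 0, 0, 0, 0, -1]]]}}

```text
time_s: 38.0
position: [0.4288, 0.0002, 0.1605]
tool_rot: [[0.001, 0.999, -0.055], [-0.001, -0.055, -0.999], [-1.0, 0.001, 0.001]]
ft_force: [0.7, -0.4, -1.7]
grip_width: 0.0132
```

```bash
python3 - <<'E'
from h import *
p=snap('wrist');s=snap('scene')
c=(.4282,.0003);P=observe()['position'];z=P[2]-.0724
X=[circ((*c,.07),.046),circ((*P[:2],z+.006),.05)]
over(p,X,'w25z',(130,60,430,350),2);over(s,X,'s25z',(240,160,340,260),6)
plan([(.4285,.0008,.159,-3.1,.5)],g=-1)
E
```

```text
t 38.1 at [0.4285 0.0001 0.1604] h -3.14 grip 0.0128 F [-0.2591 -1.1253 -1.472 ]
[[[0.027,-0.001,-0.013,-0.001,0.001,-0.001,-1.0]]]
end [0.4285 0.0008 0.159 ] -3.0861453471938978
```

View pics/w25z.png

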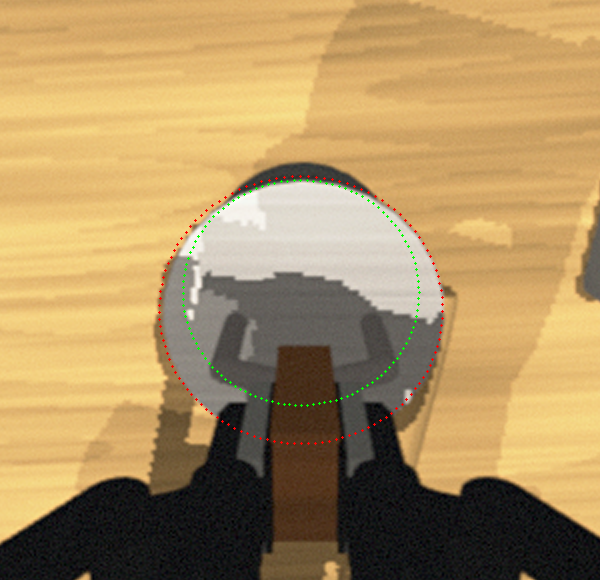

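View pics/s25z.png

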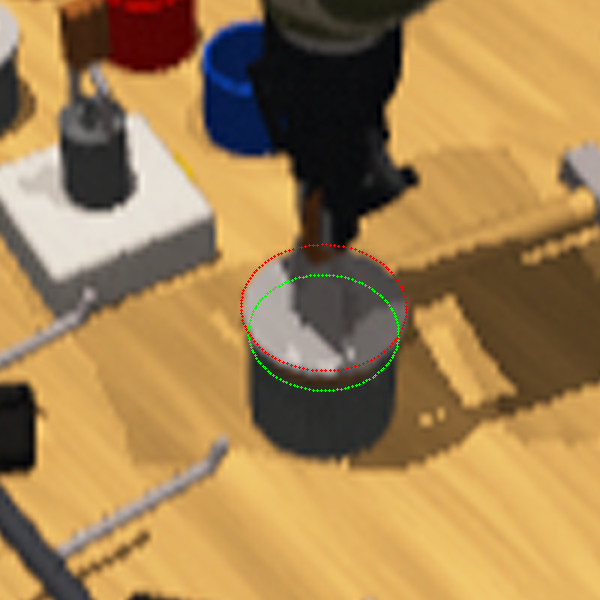

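Aligned. Lower (seat expected near TCP z ≈ 0.1425).

{"fn": "drive_tool", "kwargs": {"targets": [[[0.1, 0, -0.01, 0, 0, 0, -1], [0.1, 0, 0, 0, 0, 0, -1], [0.07, 0, 0, 0, 0, 0, -1], [0.05, 0, 0, 0, 0, 0, -1], [0, 0, 0, 0, 0, 0, -1]]]}}

```text
time_s: 38.6
position: [0.4279, 0.0006, 0.1432]
tool_rot: [[-0.001, 0.998, -0.055], [-0.001, -0.055, -0.998], [-1.0, -0.001, 0.001]]
ft_force: [0.3, -0.1, -1.2]
grip_width: 0.013
```

{"fn": "drive_tool", "kwargs": {"targets": [[[0.03, 0, 0, 0, 0, 0, -1], [0.03, 0, 0, 0, 0, 0, -1], [0, 0, 0, 0, 0, 0, -1]]]}}

```text
time_s: 38.9
position: [0.4283, 0.0007, 0.1427]
tool_rot: [[0.002, 0.999, -0.055], [-0.002, -0.055, -0.999], [-1.0, 0.002, 0.002]]
ft_force: [-8.6, 4.1, 28.0]
grip_width: 0.0131
```

{"fn": "drive_tool", "kwargs": {"targets": [[[-0.03, 0, 0, 0, 0, 0, -1], [0, 0, 0, 0, 0, 0, -0.6], [0, 0, 0, 0, 0, 0, -0.3], [0, 0, 0, 0, 0, 0, 0], [0, 0, 0, 0, 0, 0, 0]]]}}

```text
time_s: 39.4
position: [0.4279, 0.0006, 0.1417]
tool_rot: [[-0.001, 0.998, -0.055], [-0.001, -0.055, -0.998], [-1.0, -0.001, 0.001]]
ft_force: [-0.6, 0.1, 0.2]
grip_width: 0.0426
```

{"fn": "drive_tool", "kwargs": {"targets": [[[-0.2, 0, 0, 0, 0, 0, 0.3], [-0.6, 0, 0, 0, 0, 0, 1], [-0.9, 0, 0, 0, 0, 0, 1], [-0.9, 0, 0, 0, 0, 0, 1], [-0.9, 0, 0, 0, 0, 0, 1]]]}}

```text
time_s: 39.9
position: [0.4276, 0.0009, 0.3196]
tool_rot: [[-0.0, 0.998, -0.055], [-0.001, -0.055, -0.998], [-1.0, -0.0, 0.001]]
ft_force: [-0.2, 0.9, -0.7]
grip_width: 0.085
```

{"fn": "drive_tool", "kwargs": {"targets": [[[-0.8, -0.2, 0, 0, 0, 0, 1], [-0.8, -0.2, 0, 0, 0, 0, 1], [-0.8, -0.2, 0, 0, 0, 0, 1], [0, 0, 0, 0, 0, 0, 1], [0, 0, 0, 0, 0, 0, 1]]]}}

```text
time_s: 40.4
position: [0.398, 0.0026, 0.4375]
tool_rot: [[0.0, 0.998, -0.055], [-0.001, -0.055, -0.998], [-1.0, 0.001, 0.001]]
ft_force: [-0.1, 0.2, -0.3]
grip_width: 0.0852
```

```bash
python3 - <<'E'
from h import *
p=snap('wrist','w26');s=snap('scene','sc26');t=snap('top','top26')
print(fitcirc(p,(.4283,0),[(.05,.076,-1)],.01),fitcirc(p,(.4338,.36),[(.04,.071,-1)],.01),fitcirc(p,(.4505,-.36),[(.04,.071,-1)],.01))
X=[circ((.4283,.0005,.076),.05),tabbox((.4283,.0005),.151),circ((.4505,-.36,.071),.04),circ((.4338,.36,.071),.04)]
over(p,X,'w26z',None,1);over(s,X,'s26z',(180,110,420,330),3)
print(observe()['position'],observe()['time_s'])
E
```

```text
(array([ 0.4263, -0.0005]), np.float32(45.83557)) (array([0.4318, 0.359 ]), np.float32(33.461823)) (array([ 0.449 , -0.3585]), np.float32(31.046633))
[0.39814801 0.00257265 0.43579062] 40.55
```

View pics/s26z.png

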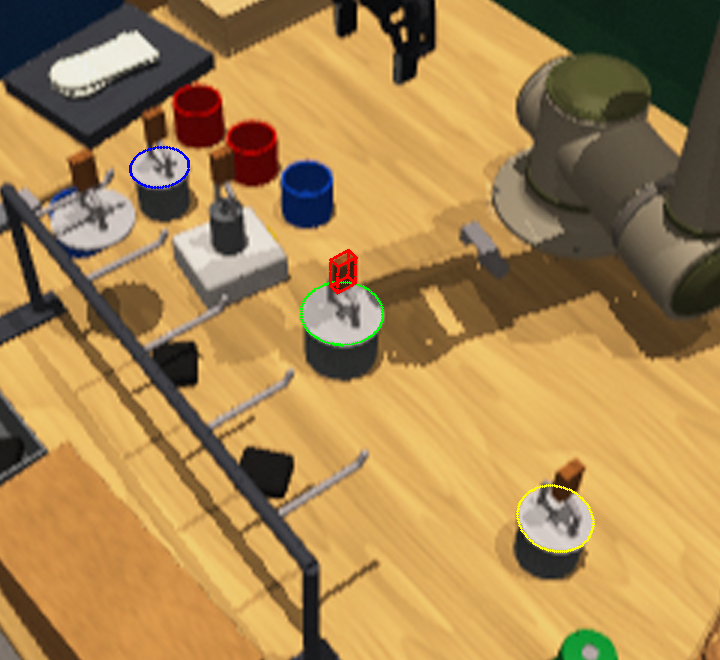

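View pics/w26.png

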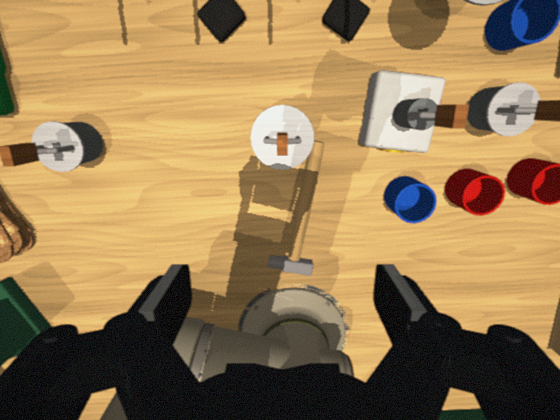

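View pics/top26.png

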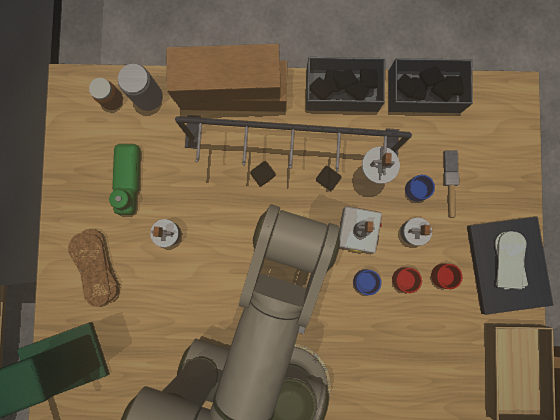

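```bash
python3 -c "
from rig import *
print(close_job())"
```

```text
the job is handed in; nothing more can be done
None
```

I pushed the sleeve onto the dispenser's spout and covered all three pots I found, and the job was handed in at about 40.6 s. No verdict came back.

- **Sleeve:** it met firm resistance at 21 N, about 1 mm from the height I expected for fully home, and it stands upright in the pictures.
- **Pots:** there were two small pots and one large one; I saw no second large pot in any view. Each lid met resistance within about 1 mm of the expected seat height, and all three look level.
- **Centring:** in the last pictures the lids sit within 1 to 2 mm of my targets. The left small pot is the least certain: my views of it disagreed by up to about 4 mm in y (0.357 to 0.361 m). Its plug went in without sideways force.
- **Left alone:** the second large lid still hangs on its hook. The heels, last, brush and look-alike pots look unmoved, and no pot was knocked aside that I could see. In the last pictures the gripper is open and clear of everything.

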